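Pack the crucible set away in its latched case

ROBOT

A 6-joint arm with a two-finger parallel gripper is mounted at the origin on the work surface. World frame = base frame: x ahead of the robot, y to its left, z up, the work surface at z = 0. Lengths are in m, angles in rad, forces in N, time in s.
With the tool pointing down it reaches from about 0.35 to 0.85 m from the base axis. Payload 8.1 kg.
Tool frame: the origin (TCP) lies at the very end of the fingers, on their centre line; the grasp point (between the pads) lies 19 mm behind it (robot.pinch_z is the distance from the TCP to the grasp point, in m); x points along the fingers, z is the direction in which the jaws open and shut, and the axes are right-handed (so a half turn about x gives the same grasp; the last joint's range is limited). The gripper opens to 93 mm and grips with 3 to 60 N. Pads are 15 mm wide; open, the fingers measure 128 mm over their backs; the gripper's body (75 mm by 188 mm) begins 65 mm behind the grasp point.
Start: joints at [1.085, 0.13, 1.488, -0, 1.523, -0.085], TCP at [0.234, 0.552, 0.219] pointing down, gripper open.
Joint ranges: [-2.96, 2.96], [-0.89, 2.26], [0.02, 2.5], [-1.34, 4.48], [0, 2.73], [-2.66, 2.66]. Speed limits (rad/s): [2.39, 2.39, 2.79, 3.14, 3.14, 3.14].

INTERFACE

Orientations are given as a rotation vector (axis times angle).
In Python, from plant import robot, optics, ticket gives the robot as it stands.
- The arm moves only by the tool jog_arm, never from a script. Its argument "targets" is a list of rows, each a list of 7 numbers: the shift along the tool's x, y, z in cm, then the turn, a rotation vector about the tool's x, y, z in degrees, then the closure, from 0 (fully open) to 1 (shut). In form: [[dx, dy, dz, ax, ay, az, grip], ...]. A call has 1 to 5 rows; each row is the pose to reach, as a shift and turn from the pose measured when the call began, along the tool's axes at that moment; what a row does not reach only later rows make up. A row lasts 1/8 s, in which the tool goes at most 62.5 mm and 10.7 degrees, less where a joint would pass 70% of its speed; a pose out of reach is approached as far as the arm can. A call with a gripper value outside its range is refused whole. The fingers move at their own pace and stop on an object; "squeeze" is the grip in N (left out, the last holds). Time passes only in rows, so rows that repeat a pose let the fingers close. It gives the time, the measured TCP pose, the force and the opening at its end, in the units of the state.
- robot.read_state(): the state, without advancing time (a new reading comes with each control period).
- optics.read_camera(name): name is "scene" or "top" or "wrist"; returns a dict with "frame" (384x512x3 uint8, red, green, blue), "vertical_fov" (degrees; the focal length in pixels is half the picture's height over the tangent of half this angle, whatever the lens; pixels are square), "cx", "cy" (the principal point, pixels), "k1" (the pictures are not rectified: a ray, as slopes to the right and down, at radius r is drawn at 1 + k1 r^2 times it, then the intrinsics apply), "R" (3x3) and "t" (3): a world point X has camera coordinates R X + t. Camera axes: x right, y down, z forward; pixel columns grow to the right and rows downward; lengths in m; the calibration is good to about 2 mm. A picture is of the moment at which its call begins. There is no depth.
- ticket.close_job(): hands the job in, once; it reports no verdict.
The state is a dict: "t": time; "q": joint angles; "dq": joint speeds; "joint_torque": joint torques, N m; "tool_pos": TCP position; "orientation": TCP orientation; "force": force on the tool from outside, world axes, zero at the start; "wrist_torque": the same for the moment, N m; "opening": finger opening in m.
Only numpy, scipy, OpenCV 4.12 (cv2) and the standard library are available. Lean on these libraries where they do the work, as an engineer would, in place of code of your own. Each camera call takes 0.05 s, during which the arm holds its last target.

TASK

Put the white crucibles that are standing on the bench away in their plywood case: swing the latch free, open the lid right up, and stand the crucibles in the case mouth down and nested, smallest first with each larger one put over it, so that all rest on the floor of the case as one nest. Then shut the lid and swing the latch back across it. Leave the other things on the bench where they are.

Things in the scene. Friction and masses are not known exactly. Their poses are not given: they have to be found in the camera images.
- case: fixed plywood case, an open box 160 (x) x 206 (y) x 74 mm high, walls and floor 8 mm thick, inside 144 x 190 mm and 66 mm deep. Origin: centre of its underside on the bench; x points from the front (latch side, facing the robot) to the hinge side, z up. A steel bracket 36 mm wide stands 32 mm out from the front wall at y = +55 mm and carries the latch
- case_floor (a point): centre of the case's inner floor, 8 mm above the bench; axes as the case
- lid (a joint): hinge of the lid, along the top of the far (+x) wall, parallel to the case's y. 0 = shut, grows as the front edge swings up; stop at 1.75 (just past upright). Stiff: it stays where it is left; it takes about 4 N at the knob. While the latch arm lies across the lid (latch joint below about 1.42) the lid cannot open; a lid left more than 0.03 rad ajar catches the arm's edge
- lid_knob (a point): grip point on the lid's knob: an upright steel pin, diameter 16 mm, 36 mm tall, on the lid's top face (lid 160 x 206 x 10 mm plywood, top 84.5 mm above the bench when shut), 30 mm from the front edge, 50 mm to the case's -y side. On the pin's axis 24 mm above the lid's top; swings with the lid: 130 mm from the hinge line along the lid, 34 mm across it; z points out along the pin
- lid_hinge (a point): point on the lid's hinge line, mid width, 74.5 mm above the bench; the hinge axis is the case's y
- latch (a joint): swing latch lever: a steel arm 80 x 16 x 7 mm that turns level about an upright pivot in front of the case. About 0 = arm points to the case's +x, lying across the lid's front edge (latched); grows counter-clockwise seen from above, towards the case's +y; at 1.57 it lies along the front, clear of the lid; range 0 to 1.9. Light friction (about 1 N at the post); it stays where it is left
- latch_post (a point): grip point on the upright steel post at the free end of the latch arm: post 14 mm in diameter, rising 31 mm above the arm's top face, 56 mm from the pivot; the point is on the post's axis 22 mm above the arm's top face (about 119.5 mm above the bench). x of this point points along the arm
- latch_pivot (a point): pivot of the latch arm: 18 mm out from the case's front face, at y = +55 mm of the case, at the underside of the arm, 90.5 mm above the bench (6 mm above the shut lid)
- cup1: the smallest of up to four plain white ceramic crucibles: a straight round cup, outer diameter 30 mm, 27 mm tall, wall 3 mm (mouth 24 mm wide), closed end 4 mm thick. Standing mouth down, closed end up. Origin: centre of the mouth plane (underside as it stands); z points up to the closed end; the yaw means nothing. May be absent (None)
- cup2: the second smallest of up to four plain white ceramic crucibles: a straight round cup, outer diameter 43 mm, 34 mm tall, wall 3 mm (mouth 37 mm wide), closed end 4 mm thick. Standing mouth down, closed end up. Origin: centre of the mouth plane (underside as it stands); z points up to the closed end; the yaw means nothing. May be absent (None)
- cup3: the second largest of up to four plain white ceramic crucibles: a straight round cup, outer diameter 56 mm, 41 mm tall, wall 3 mm (mouth 50 mm wide), closed end 4 mm thick. Standing mouth down, closed end up. Origin: centre of the mouth plane (underside as it stands); z points up to the closed end; the yaw means nothing. May be absent (None)
- cup4: the largest of up to four plain white ceramic crucibles: a straight round cup, outer diameter 68 mm, 48 mm tall, wall 3 mm (mouth 62 mm wide), closed end 4 mm thick. Standing mouth down, closed end up. Origin: centre of the mouth plane (underside as it stands); z points up to the closed end; the yaw means nothing. May be absent (None)
- cone: bystander among the crucibles: steel cone 34 mm in diameter at the foot, 45 mm tall; origin centre of its underside
- pad: bystander beside the crucibles, on the robot side: dark steel block 30 x 45 x 20 mm; origin centre of its underside
- paddle: bystander: flat paddle with a wooden handle (a spatula about 0.25 m long, lying), to the left of the case
- brick: bystander: dark wooden block 70 x 110 x 50 mm, beyond the crucibles; origin centre of its underside
- corkring: bystander: flat cork ring, outer diameter 70 mm, 20 mm tall, in front of the crucibles to the right
- jar: bystander: amber jar 60 mm in diameter, 85 mm tall, beyond the case to the left
Things that resemble listed ones, but are neither listed nor needed, are in the scene too. Leave any blue or turquoise look-alike of the cup4 alone.

How it is judged:
On the way, in this order (a step that is already met when the one before it is completed fails the run):
1. the latch is swung clear of the lid (past 1.35 rad) with the lid still shut (value of joint latch above 1.35 rad and value of joint lid below 0.1 rad), for 0.2 s.
2. the lid is opened up (past 1.4 rad) (value of joint lid above 1.4 rad), for 0.2 s.
3. all the crucibles stand nested on the floor of the open case (z of cup1 in the frame of case_floor between -0.004 and 0.004 m and angle between each of cup1, cup2, cup3, cup4's own z axis and vertical below 0.1 rad and x of cup1 in the frame of case_floor between -0.07 and 0.07 m and y of cup1 in the frame of case_floor between -0.095 and 0.095 m and horizontal distance between cup1 and cup2 below 0.0055 m and horizontal distance between cup1 and cup3 below 0.012 m and horizontal distance between cup1 and cup4 below 0.018 m and z of cup2 in the frame of case_floor between -0.004 and 0.004 m and x of cup2 in the frame of case_floor between -0.07 and 0.07 m and y of cup2 in the frame of case_floor between -0.095 and 0.095 m and horizontal distance between cup2 and cup3 below 0.0055 m and horizontal distance between cup2 and cup4 below 0.0115 m and z of cup3 in the frame of case_floor between -0.004 and 0.004 m and x of cup3 in the frame of case_floor between -0.07 and 0.07 m and y of cup3 in the frame of case_floor between -0.095 and 0.095 m and horizontal distance between cup3 and cup4 below 0.005 m and z of cup4 in the frame of case_floor between -0.004 and 0.004 m and x of cup4 in the frame of case_floor between -0.07 and 0.07 m and y of cup4 in the frame of case_floor between -0.095 and 0.095 m and value of joint lid above 1 rad), for 0.2 s.
4. the lid is shut with the latch still free (value of joint lid below 0.04 rad and value of joint latch above 1 rad), for 0.2 s.
At the end, for the whole second after the job is handed in: Every crucible present stands mouth down (tilt under 0.1 rad) on the floor of the case (within 4 mm), each smaller one inside every larger one, all at rest; the lid is shut (under 0.04 rad) and the latch arm lies across it (joint under 0.35 rad) (z of cup1 in the frame of case_floor between -0.004 and 0.004 m and angle between each of cup1, cup2, cup3, cup4's own z axis and vertical below 0.1 rad and x of cup1 in the frame of case_floor between -0.07 and 0.07 m and y of cup1 in the frame of case_floor between -0.095 and 0.095 m and horizontal distance between cup1 and cup2 below 0.0055 m and horizontal distance between cup1 and cup3 below 0.012 m and horizontal distance between cup1 and cup4 below 0.018 m and z of cup2 in the frame of case_floor between -0.004 and 0.004 m and x of cup2 in the frame of case_floor between -0.07 and 0.07 m and y of cup2 in the frame of case_floor between -0.095 and 0.095 m and horizontal distance between cup2 and cup3 below 0.0055 m and horizontal distance between cup2 and cup4 below 0.0115 m and z of cup3 in the frame of case_floor between -0.004 and 0.004 m and x of cup3 in the frame of case_floor between -0.07 and 0.07 m and y of cup3 in the frame of case_floor between -0.095 and 0.095 m and horizontal distance between cup3 and cup4 below 0.005 m and z of cup4 in the frame of case_floor between -0.004 and 0.004 m and x of cup4 in the frame of case_floor between -0.07 and 0.07 m and y of cup4 in the frame of case_floor between -0.095 and 0.095 m and linear speed of each of cup1, cup2, cup3, cup4 below 0.02 m/s and value of joint lid below 0.04 rad and value of joint latch below 0.35 rad); the robot touches nothing.
It fails at once if another thing on the bench (cone, dark steel block, paddle, wooden block, cork ring, jar) is moved by more than 40 mm (distance of any of cone, pad, paddle, brick, corkring, jar from where it was at the start of the episode above 0.04 m).
Of cup1, cup2, cup3, cup4 only 2 to 4 are there at a start; the rules pass over those that are not, and their reading is None.
At some moment in a run one of cup2, cup3, cup4 may be knocked a few centimetres aside while the robot is not near it.
It also fails if it takes over 210 s, if anything falls off the work surface, if the arm or the gripper's body presses on something with over 40 N, if the wrist force passes 120 N, or if a joint passes its speed limit or range.

## Working session

There is one attempt and no reset: what is moved stays moved. The work goes in short steps, Python scripts to look and compute and a tool call to move; the robot and the scene stay as the last step left them, time stands still between calls to the robot, and variables do not carry over. Pictures are saved under pics/ and viewed, and the job is handed in when it is done.

Besides the shell and the picture viewer there is one more tool, called after ">>>" as a command line: name --pt "numbers of a row" for each row, then --argument value for the rest. jog_arm: Moves the arm, as the interface text tells. Its arguments: {"type":"object","properties":{"targets":{"type":"array"},"squeeze":{"type":"number"}},"required":["targets"]}

```bash
ls; mkdir -p pics; cat > h.py <<'E'
import numpy as np, cv2
from plant import robot, optics, ticket
from scipy.spatial.transform import Rotation as Rn
def snap(n,f=None):
    c=optics.read_camera(n); 
    if f: cv2.imwrite('pics/'+f,cv2.cvtColor(c['frame'],cv2.COLOR_RGB2BGR))
    return c
def foc(c): return c['frame'].shape[0]/2/np.tan(np.radians(c['vertical_fov'])/2)
def ray(c,u,v):
    f=foc(c); d=np.array([(u-c['cx'])/f,(v-c['cy'])/f]); s=d.copy()
    for _ in range(30): s=d/(1+c['k1']*(s@s))
    R=np.array(c['R']);t=np.array(c['t'])
    return -R.T@t, R.T@np.array([s[0],s[1],1.])
def onz(c,u,v,z):
    o,d=ray(c,u,v); return o+d*(z-o[2])/d[2]
def proj(c,X):
    p=np.array(c['R'])@np.array(X)+np.array(c['t']); s=p[:2]/p[2]; s=s*(1+c['k1']*(s@s)); return s*foc(c)+[c['cx'],c['cy']]
def st():
    s=robot.read_state(); print('t',round(s['t'],2),'p',np.round(s['tool_pos'],4),'F',np.round(s['force'],1),'op',round(s['opening'],4)); return s
def tgt(p,yaw=None):
    "shift in tool cm to reach world p (TCP)"
    s=robot.read_state(); R=Rn.from_rotvec(s['orientation']).as_matrix()
    print('shift cm',np.round(R.T@(np.array(p)-s['tool_pos'])*100,2))
E
python3 - <<'E'
from h import *
s=st(); print(s, Rn.from_rotvec(s['orientation']).as_matrix().round(3), robot.pinch_z)
for n in['scene','top','wrist']:
    c=snap(n,n+'0.png'); print(n,c['vertical_fov'],c['cx'],c['cy'],c['k1'],np.round(c['R'],3).tolist(),np.round(c['t'],3))
E
```

```text
pics
t 0.0 p [0.2338 0.552  0.2176] F [ 0.1 -0.6 -0. ] op 0.0929
{'t': 0.0, 'q': array([ 1.08461563e+00,  1.31149967e-01,  1.48929152e+00,  1.35702591e-06,
        1.52299295e+00, -8.53854523e-02]), 'dq': array([ 5.90840966e-04,  7.39030499e-05, -4.70223878e-04, -8.36806074e-04,
       -5.27934987e-04, -7.88195596e-04]), 'joint_torque': array([ 1.45286343e-03, -5.59847188e+01, -4.91762817e+01,  7.70515809e-02,
        3.54996650e-02, -1.45638664e-04]), 'tool_pos': array([0.23379194, 0.5519532 , 0.21758742]), 'orientation': array([-0.91004242,  1.37421915,  0.90859135]), 'force': array([ 0.07825788, -0.6035204 , -0.04146789]), 'wrist_torque': array([-0.0020874 ,  0.00745237, -0.00927661]), 'opening': 0.09288080345022971} [[-0.001 -0.921  0.39 ]
 [-0.002  0.39   0.921]
 [-1.     0.    -0.002]] 0.0188
scene 47.139153403919764 247.01546946583494 202.4783995404386 -0.0918768710771807 [[0.609, 0.794, 0.007], [0.527, -0.398, -0.75], [-0.593, 0.46, -0.661]] [-0.323 -0.238  1.573]
top 42.08116977261582 254.48338247145466 183.82336068923055 -0.2024056061993249 [[0.02, -1.0, 0.002], [-0.989, -0.02, -0.147], [0.147, 0.0, -0.989]] [-0.007  0.568  1.353]
wrist 58.01142769499523 256.2767771325308 190.6703284972534 -0.08868695119007027 [[0.39, 0.921, -0.002], [0.885, -0.375, 0.277], [0.254, -0.11, -0.961]] [-0.598 -0.032  0.391]
```

View pics/scene0.png

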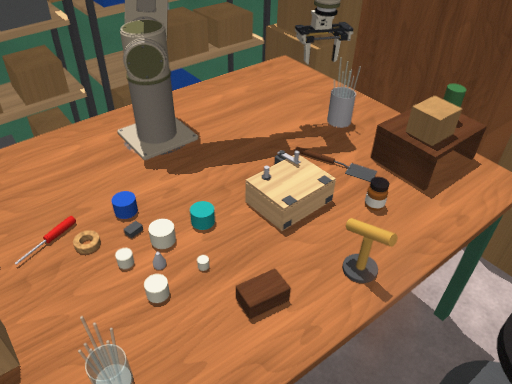

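View pics/top0.png

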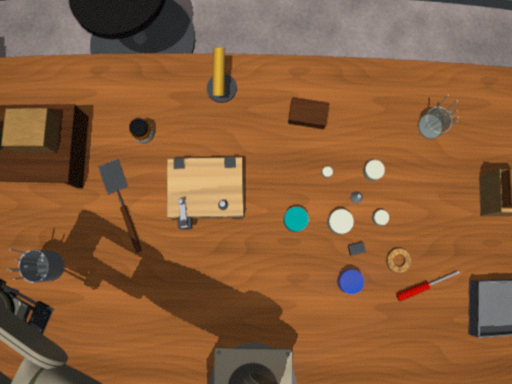

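View pics/wrist0.png

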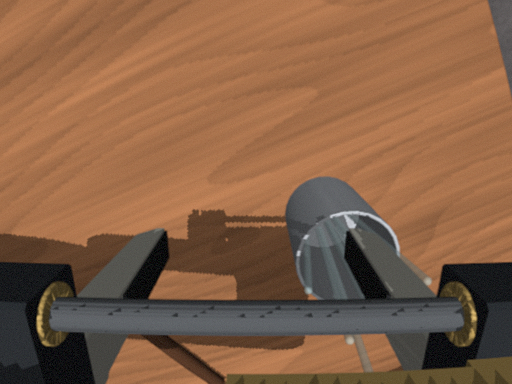

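The scene camera shows the case at about (290,190) and four white cups. In the top view the cups are: cup1 (327,172), cup2 (381,217), cup3 (375,170), cup4 (341,221). The latch post is near (184,200) and the lid knob near (223,204).

```bash
cat >> h.py <<'E'
def cups(c,f=None,lo=150):
    im=c['frame'].astype(int); mx=im.max(2); mn=im.min(2)
    m=((mn>lo)&(mx-mn<30)).astype(np.uint8)
    n,l,stt,ce=cv2.connectedComponentsWithStats(m); out=[]
    for i in range(1,n):
        if stt[i,4]>25: out.append((ce[i],stt[i],(l==i)))
    return out
def colmask(c,lo):
    im=c['frame'].astype(int); return im
E
python3 - <<'E'
from h import *
c=snap('top'); o,_=ray(c,256,192); print('cam',o)
for ce,s,m in cups(c): 
    print(ce.round(1),s, onz(c,*ce,0.04).round(4))
cv2.imwrite('pics/topz.png',cv2.cvtColor(cv2.resize(c['frame'][140:300,150:410],None,fx=3,fy=3,interpolation=cv2.INTER_CUBIC),cv2.COLOR_RGB2BGR))
c=snap('scene'); o,_=ray(c,256,192); print('cam',o)
for ce,s,m in cups(c): 
    print(ce.round(1),s, onz(c,*ce,0.03).round(4))
cv2.imwrite('pics/scz.png',cv2.cvtColor(cv2.resize(c['frame'][140:310,90:350],None,fx=3,fy=3,interpolation=cv2.INTER_CUBIC),cv2.COLOR_RGB2BGR))
E
```

```text
cam [0.36353804 0.00353492 1.42152902]
[374.3 169.3] [366 160  18  19 259] [ 0.617  -0.3361  0.04  ]
[326.9 171.3] [323 167   9  10  73] [ 0.6079 -0.1996  0.04  ]
[182.2 211.7] [180 204   6  16  78] [0.4856 0.2041 0.04  ]
[340.8 221. ] [329 209  24  25 439] [ 0.4684 -0.2387  0.04  ]
[380.9 217. ] [374 210  14  15 153] [ 0.481  -0.3531  0.04  ]
cam [ 1.25479725 -0.56177012  0.86303973]
[288.4 156.4] [283 153  11   8  40] [0.4085 0.2643 0.03  ]
[160.7 227.5] [149 219  25  18 355] [ 0.4483 -0.2296  0.03  ]
[ 29.  252.1] [ 15 240  30  24  44] [ 0.3219 -0.5496  0.03  ]
[123.3 254.4] [116 249  16  12 153] [ 0.4763 -0.3539  0.03  ]
[438.7 281. ] [418 250  46  60 926] [1.018  0.2144 0.03  ]
[202.6 259.3] [198 255  10   9  73] [ 0.6112 -0.2015  0.03  ]
[483.4 307.6] [ 450  261   62  101 3400] [1.1321 0.2318 0.03  ]
[155.5 283.4] [145 275  23  18 327] [ 0.6076 -0.3329  0.03  ]
[124.5 374.9] [119 365  12  19 150] [ 0.7752 -0.4973  0.03  ]
[112.4 377.7] [104 368  16  16  79] [ 0.7662 -0.5199  0.03  ]
[100.8 380.6] [ 96 376  12   8  62] [ 0.7583 -0.5416  0.03  ]
```

View pics/topz.png

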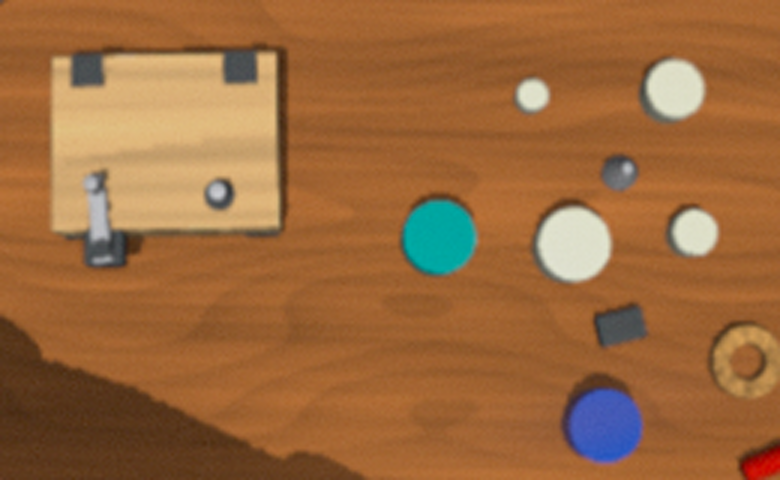

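View pics/scz.png

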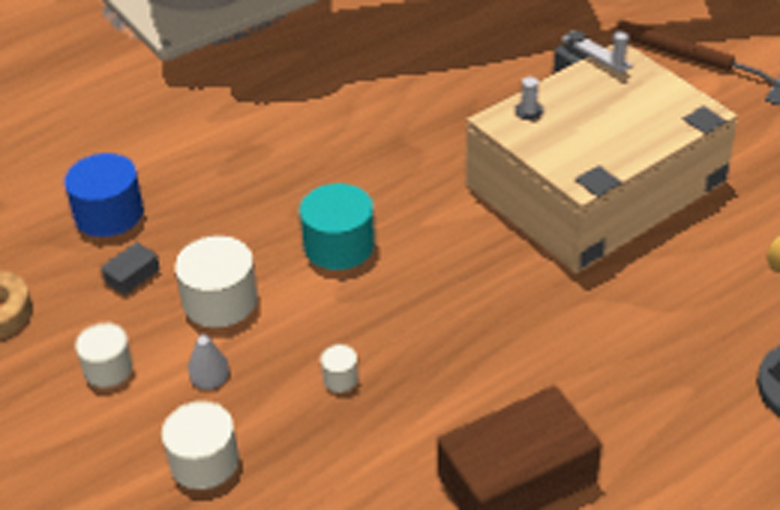

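```bash
python3 - <<'E'
from h import *
c=snap('top')
im=c['frame']; hsv=cv2.cvtColor(im,cv2.COLOR_RGB2HSV)
roi=np.zeros(im.shape[:2],np.uint8); roi[145:225,155:255]=1
m=((hsv[...,0]>14)&(hsv[...,0]<32)&(hsv[...,2]>165)).astype(np.uint8)*roi
m=cv2.morphologyEx(m,cv2.MORPH_CLOSE,np.ones((13,13)))
cs,_=cv2.findContours(m,0,1); k=max(cs,key=cv2.contourArea)
hull=cv2.convexHull(k); b=cv2.boxPoints(cv2.minAreaRect(hull)); print(b)
P=np.array([onz(c,*p,0.0845) for p in b]); print(P.round(4))
print(np.linalg.norm(P-np.roll(P,1,0),axis=1),P.mean(0))
# all contour pts to world -> rect
W=np.array([onz(c,*p[0],0.0845)[:2]*1000 for p in k],np.float32); r=cv2.minAreaRect(W); print(r)
v=im.copy(); cv2.drawContours(v,[k],-1,(255,0,0),1)
cv2.imwrite('pics/lid.png',cv2.cvtColor(cv2.resize(v[140:250,150:260],None,fx=5,fy=5),cv2.COLOR_RGB2BGR))
for ce,s,mm in cups(c):
    h={259:.041,73:.027,439:.048,153:.034}.get(s[4],None)
    for z,n in ((.041,3),(.027,1),(.048,4),(.034,2)):
        pass
s=snap('scene')
for nm,z,a,b_ in (('c1',.027,(326.9,171.3),(202.6,259.3)),('c2',.034,(380.9,217),(123.3,254.4)),('c3',.041,(374.3,169.3),(155.5,283.4)),('c4',.048,(340.8,221),(160.7,227.5))):
    print(nm,onz(c,*a,z).round(4),'scene(raw centroid incl side)',onz(s,*b_,z).round(4))
print('knob',onz(c,150+218/3,140+190/3,.1205).round(4),'post',onz(c,150+93/3,140+183/3,.1285).round(4),'pivot',onz(c,150+103/3,140+247/3,.0975).round(4))
print('scene knob',onz(s,90+530/3,140+82/3,.1205),'post',onz(s,90+621/3,140+37/3,.1285))
E
```

```text
[[166. 158.]
 [242. 158.]
 [242. 216.]
 [166. 216.]]
[[0.6284 0.2486 0.0845]
 [0.6322 0.0396 0.0845]
 [0.4736 0.0359 0.0845]
 [0.469  0.2413 0.0845]]
[0.15961314 0.20898372 0.15861426 0.20545757] [0.55081006 0.14134139 0.0845    ]
((550.900634765625, 141.62107849121094), (159.19174194335938, 207.83180236816406), 1.3254892826080322)
c1 [ 0.6104 -0.2014  0.027 ] scene(raw centroid incl side) [ 0.6088 -0.2     0.027 ]
c2 [ 0.4816 -0.3547  0.034 ] scene(raw centroid incl side) [ 0.4802 -0.3549  0.034 ]
c3 [ 0.6167 -0.3358  0.041 ] scene(raw centroid incl side) [ 0.616  -0.3359  0.041 ]
c4 [ 0.4677 -0.2372  0.048 ] scene(raw centroid incl side) [ 0.4657 -0.2368  0.048 ]
knob [0.5029 0.0865 0.1205] post [0.5058 0.1955 0.1285] pivot [0.4522 0.1889 0.0975]
scene knob [0.50334635 0.09020538 0.1205    ] post [0.5082416  0.20021997 0.1285    ]
```

View pics/lid.png

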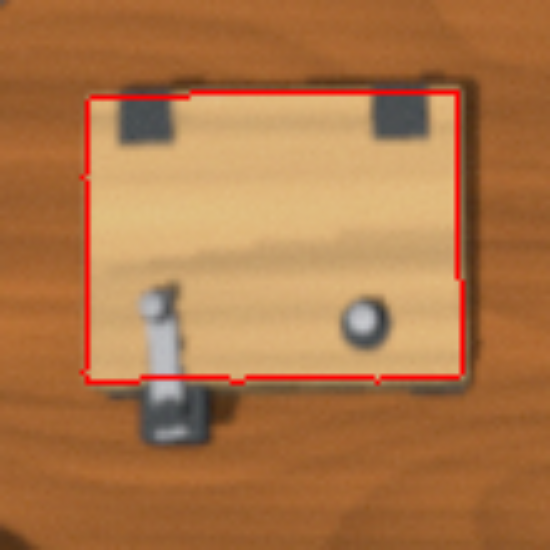

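```bash
cat >> h.py <<'E'
def Rt(yaw):
    "tool down, jaw axis z at world yaw (deg)"
    a=np.radians(yaw); z=np.array([np.cos(a),np.sin(a),0]); x=np.array([0,0,-1.]); return np.column_stack([x,np.cross(z,x),z])
def plan(pts,yaw=91.2):
    "pts: list of TCP world (m)"
    s=robot.read_state(); R=Rn.from_rotvec(s['orientation']).as_matrix()
    for p in pts:
        y=yaw
        if len(p)==4: y=p[3]
        rv=Rn.from_matrix(R.T@Rt(y)).as_rotvec(degrees=True)
        print(np.round(np.r_[R.T@(np.array(p[:3])-s['tool_pos'])*100,rv],2).tolist())
case0=np.array([.551,.141]); cy=np.radians(1.2)
def case(x,y): return case0+np.array([x*np.cos(cy)-y*np.sin(cy),x*np.sin(cy)+y*np.cos(cy)])
E
python3 - <<'E'
from h import *
c=snap('top'); print(onz(c,40,265,.1),onz(c,61,265,.1),onz(c,399,260,.02),onz(c,357,248,.02),onz(c,356,197,.045))
piv=case(-.098,.055); print('piv',piv, 'knob',case(-.05,-.05))
plan([(.234,.552,.30),(.507,.198,.25),(.507,.198,.106)])
E
```

```text
[0.32296685 0.58647359 0.1       ] [0.32609156 0.52463404 0.1       ] [ 0.36073485 -0.41067811  0.02      ] [ 0.3940554  -0.28859563  0.02      ] [ 0.53589631 -0.28107664  0.045     ]
piv [0.45186966 0.19393558] knob [0.50205809 0.08996384]
[-8.15, -0.01, -0.04, -24.16, -0.02, -0.01]
[-3.15, -38.96, -21.98, -24.16, -0.02, -0.01]
[11.25, -38.96, -21.98, -24.16, -0.02, -0.01]
```

>>> jog_arm --pt "-8 0 0 0 0 0 0" --pt "-9 -3 0 -5 0 0 0" --pt "-9 -10 -4 -14 0 0 0.3" --pt "-8 -20 -10 -24 0 0 0.4" --pt "-6 -28 -15 -24 0 0 0.4"

```text
t: 1.02
tool_pos: [0.3725, 0.3904, 0.2951]
orientation: [-1.225, 1.198, 1.224]
force: [1.1, -0.5, 0.0]
opening: 0.0678
```

```bash
python3 - <<'E'
from h import *
st();plan([(.507,.198,.16),(.507,.198,.1025)])
E
```

```text
t 1.02 p [0.3725 0.3904 0.2951] F [ 1.1 -0.5  0. ] op 0.0678
[13.52, -13.02, -19.54, 0.02, 0.04, 0.06]
[19.27, -13.02, -19.54, 0.02, 0.04, 0.06]
```

>>> jog_arm --pt "1 -5 -7 0 0 0 0.35" --pt "5 -10 -14 0 0 0 0.35" --pt "11 -13 -19.5 0 0 0 0.35" --pt "13.5 -13 -19.5 0 0 0 0.35" --pt "13.5 -13 -19.5 0 0 0 0.35"

```text
t: 1.65
tool_pos: [0.5065, 0.1958, 0.1574]
orientation: [-1.223, 1.202, 1.224]
force: [0.0, -0.1, 1.0]
opening: 0.0606
```

```bash
python3 - <<'E'
from h import *
st();plan([(.507,.198,.1025)]); snap('wrist','w1.png')
E
```

```text
t 1.65 p [0.5065 0.1958 0.1574] F [ 0.  -0.1  1. ] op 0.0606
[5.49, -0.07, 0.22, -0.1, -0.02, -0.1]
```

View pics/w1.png

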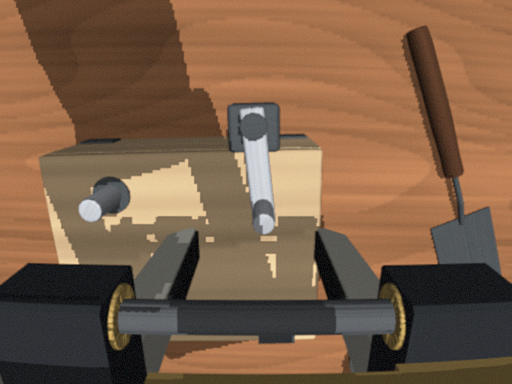

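The wrist view shows the latch post top at (265,215), between the fingers, and the knob top at (91,210).

```bash
python3 - <<'E'
from h import *
c=snap('wrist'); print('post',onz(c,263,215,.1285),'knob',onz(c,90,210,.1205),'pivot',onz(c,254,125,.0975)); print(proj(c,(.5065,.1958,.1574)))
E
```

```text
post [0.49862    0.19709792 0.1285    ] knob [0.50062276 0.08919687 0.1205    ] pivot [0.44911694 0.1906907  0.0975    ]
[260.99015113 248.39183497]
```

>>> jog_arm --pt "2 0 0.2 0 0 0 0.35" --pt "5.5 0 0.2 0 0 0 0.35" --pt "5.5 0 0.2 0 0 0 0.35"

```text
t: 2.12
tool_pos: [0.5032, 0.1979, 0.0998]
orientation: [-1.221, 1.208, 1.229]
force: [0.0, 0.7, -1.2]
opening: 0.0605
```

>>> jog_arm --pt "-0.2 0 0 0 0 0 0.7" --pt "-0.2 0 0 0 0 0 0.95" --pt "-0.2 0 0 0 0 0 0.95" --pt "-0.2 0 0 0 0 0 0.95" --pt "-0.2 0 0 0 0 0 0.95" --squeeze 10

```text
t: 2.75
tool_pos: [0.5034, 0.198, 0.102]
orientation: [-1.221, 1.208, 1.228]
force: [0.8, 2.6, 0.5]
opening: 0.0148
```

```bash
python3 - <<'E'
from h import *
s=st(); piv=np.array(case(-.098,.055))
P=[]
r=.056
for a in (12,25,38,50,62,74,84,90):
    a=np.radians(a); p=piv+r*np.array([np.cos(a+cy),np.sin(a+cy)]); P.append((p[0],p[1],.102))
plan(P)
E
```

```text
t 2.75 p [0.5034 0.198  0.102 ] F [0.8 2.6 0.5] op 0.0148
[-0.0, -0.32, 0.87, -0.12, -0.11, -0.48]
[-0.0, 0.09, 2.07, -0.12, -0.11, -0.48]
[0.0, 0.75, 3.15, -0.12, -0.11, -0.48]
[0.01, 1.57, 3.99, -0.12, -0.11, -0.48]
[0.01, 2.54, 4.64, -0.12, -0.11, -0.48]
[0.02, 3.62, 5.08, -0.12, -0.11, -0.48]
[0.03, 4.58, 5.26, -0.12, -0.11, -0.48]
[0.04, 5.17, 5.29, -0.12, -0.11, -0.48]
```

>>> jog_arm --pt "0 0 0.9 0 0 0 0.95" --pt "0 0.35 2.1 0 0 0 0.95" --pt "0 1 3.2 0 0 0 0.95" --pt "0 1.8 4 0 0 0 0.95" --pt "0 2.8 4.65 0 0 0 0.95"

```text
t: 3.38
tool_pos: [0.4738, 0.2445, 0.1022]
orientation: [-1.221, 1.208, 1.228]
force: [0.5, -4.8, 0.3]
opening: 0.0137
```

```bash
python3 - <<'E'
from h import *
s=st(); piv=np.array(case(-.098,.055))
P=[]
r=.056
for a in (74,84,92):
    a=np.radians(a); p=piv+r*np.array([np.cos(a+cy),np.sin(a+cy)])-[.003,0]; P.append((p[0],p[1],.102))
plan(P)
E
```

```text
t 3.38 p [0.4738 0.2445 0.1022] F [ 0.5 -4.8  0.3] op 0.0137
[0.03, 1.06, 0.38, -0.09, -0.13, -0.47]
[0.03, 2.02, 0.56, -0.09, -0.13, -0.47]
[0.04, 2.8, 0.59, -0.09, -0.13, -0.47]
```

>>> jog_arm --pt "0 1 0.35 0 0 0 0.95" --pt "0 2 0.5 0 0 0 0.95" --pt "0 2.8 0.55 0 0 0 0.95" --pt "0 2.8 0.55 0 0 0 0.95" --pt "0 2.8 0.55 0 0 0 0.5"

```text
t: 4.0
tool_pos: [0.4449, 0.2496, 0.1023]
orientation: [-1.22, 1.208, 1.229]
force: [-0.5, -0.5, 0.0]
opening: 0.0195
```

>>> jog_arm --pt "0 0 0 0 0 0 0.4" --pt "0 0 0 0 0 0 0.4" --pt "-6 0 0 0 0 0 0.4" --pt "-10 0 -2 0 0 0 0.4"

```text
t: 4.5
tool_pos: [0.4463, 0.2307, 0.2045]
orientation: [-1.221, 1.205, 1.23]
force: [0.6, -0.9, -0.1]
opening: 0.0546
```

```bash
python3 - <<'E'
from h import *
st(); c=snap('scene'); cv2.imwrite('pics/s2.png',cv2.cvtColor(cv2.resize(c['frame'][100:310,90:350],None,fx=3,fy=3,interpolation=cv2.INTER_CUBIC)[:600],cv2.COLOR_RGB2BGR))
k=case(-.05,-.05); plan([(k[0],k[1],.18),(k[0],k[1],.0905)])
E
```

```text
t 4.5 p [0.4463 0.2307 0.2045] F [ 0.6 -0.9 -0.1] op 0.0546
[3.04, -5.04, -14.03, -0.06, 0.03, -0.03]
[11.99, -5.04, -14.04, -0.06, 0.03, -0.03]
```

View pics/s2.png

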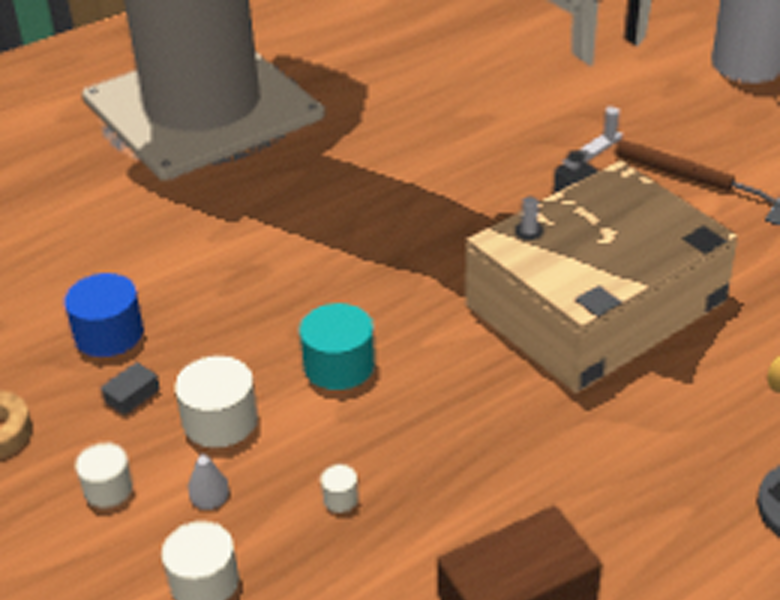

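The latch now lies along the front, with its post at zoom (612,120), clear of the lid. Next is the knob.

>>> jog_arm --pt "3 -2 -6 0 0 0 0.35" --pt "3 -5 -12 0 0 0 0.35" --pt "3 -5 -14 0 0 0 0.35" --pt "9 -5 -14 0 0 0 0.35" --pt "11.9 -5 -14 0 0 0 0.35"

```text
t: 5.18
tool_pos: [0.5, 0.0898, 0.0883]
orientation: [-1.221, 1.203, 1.226]
force: [0.0, 0.5, -0.8]
opening: 0.0602
```

>>> jog_arm --pt "0 0 0 0 0 0 0.6" --pt "0 0 0 0 0 0 0.9" --pt "0 0 0 0 0 0 0.9" --pt "0 0 0 0 0 0 0.9" --squeeze 20

```text
t: 5.68
tool_pos: [0.5008, 0.09, 0.0895]
orientation: [-1.221, 1.201, 1.225]
force: [0.0, -0.4, -0.2]
opening: 0.0252
```

```bash
python3 - <<'E'
from h import *
s=st(); k=case(-.05,-.05); h=case(.08,-.05); print(k,s['tool_pos'][:2]-k)
off=s['tool_pos'][:2]-k
P=[]
for a in range(8,97,8):
    a=np.radians(a); x=-.130*np.cos(a)+.034*np.sin(a); z=.0745+.130*np.sin(a)+.034*np.cos(a)
    p=h+x*np.array([np.cos(cy),np.sin(cy)])+off; P.append((p[0],p[1],z-.019+s['tool_pos'][2]-.0895))
plan(P)
E
```

```text
t 5.67 p [0.5008 0.09   0.0895] F [ 0.  -0.4 -0.2] op 0.0252
[0.50205809 0.08996384] [-1.25974915e-03  1.91162819e-05]
[-1.78, -0.6, 0.0, -0.13, 0.05, -0.1]
[-3.45, -1.43, 0.01, -0.13, 0.05, -0.1]
[-5.0, -2.5, 0.01, -0.13, 0.05, -0.1]
[-6.38, -3.77, 0.01, -0.13, 0.05, -0.1]
[-7.57, -5.21, 0.02, -0.13, 0.05, -0.1]
[-8.55, -6.81, 0.02, -0.13, 0.05, -0.1]
[-9.29, -8.53, 0.03, -0.13, 0.05, -0.1]
[-9.79, -10.34, 0.03, -0.13, 0.05, -0.1]
[-10.04, -12.2, 0.04, -0.13, 0.05, -0.1]
[-10.02, -14.07, 0.04, -0.13, 0.05, -0.1]
[-9.74, -15.93, 0.04, -0.13, 0.05, -0.1]
[-9.2, -17.72, 0.05, -0.13, 0.05, -0.1]
```

>>> jog_arm --pt "0 0 0 0 0 0 0.95" --pt "0 0 0 0 0 0 0.95" --pt "-1.8 -0.6 0 0 0 0 0.95" --pt "-3.4 -1.4 0 0 0 0 0.95" --pt "-5 -2.5 0 0 0 0 0.95" --squeeze 25

```text
t: 6.3
tool_pos: [0.5259, 0.0906, 0.1405]
orientation: [-1.221, 1.202, 1.226]
force: [0.6, -0.6, -6.2]
opening: 0.0154
```

```bash
cat >> h.py <<'E'
def lidplan(angs,off=(-.0013,0.),dz=0.0):
    h=case(.08,-.05);P=[]
    for a in angs:
        a=np.radians(a); x=-.130*np.cos(a)+.034*np.sin(a); z=.0745+.130*np.sin(a)+.034*np.cos(a)
        p=h+x*np.array([np.cos(cy),np.sin(cy)])+np.array(off); P.append((p[0],p[1],z-.019+dz))
    plan(P)
E
python3 - <<'E'
from h import *
s=st(); lidplan(range(16,97,8))
E
```

```text
t 6.3 p [0.5259 0.0906 0.1405] F [ 0.6 -0.6 -6.2] op 0.0154
[1.65, 1.07, -0.01, -0.12, 0.06, -0.17]
[0.11, 0.01, -0.01, -0.12, 0.06, -0.17]
[-1.27, -1.26, -0.0, -0.12, 0.06, -0.17]
[-2.47, -2.7, 0.0, -0.12, 0.06, -0.17]
[-3.45, -4.3, 0.01, -0.12, 0.06, -0.17]
[-4.19, -6.02, 0.01, -0.12, 0.06, -0.17]
[-4.7, -7.83, 0.01, -0.12, 0.06, -0.17]
[-4.94, -9.68, 0.02, -0.12, 0.06, -0.17]
[-4.92, -11.56, 0.02, -0.12, 0.06, -0.17]
[-4.65, -13.41, 0.03, -0.12, 0.06, -0.17]
[-4.12, -15.21, 0.03, -0.12, 0.06, -0.17]
```

Forces are low, so the lid is following.

>>> jog_arm --pt "-1.3 -1.3 0 0 0 0 0.95" --pt "-2.5 -2.7 0 0 0 0 0.95" --pt "-3.45 -4.3 0 0 0 0 0.95" --pt "-4.2 -6 0 0 0 0 0.95" --pt "-4.7 -7.8 0 0 0 0 0.95"

```text
t: 6.92
tool_pos: [0.6046, 0.0935, 0.1891]
orientation: [-1.22, 1.2, 1.228]
force: [-3.3, 5.0, -3.0]
opening: 0.0149
```

```bash
python3 - <<'E'
from h import *
s=st(); lidplan(range(64,97,8)); c=snap('scene','s3.png')
E
```

```text
t 6.92 p [0.6046 0.0935 0.1891] F [-3.3  5.  -3. ] op 0.0149
[0.18, 0.04, -0.14, -0.07, 0.19, -0.17]
[-0.06, -1.82, -0.14, -0.07, 0.19, -0.17]
[-0.05, -3.7, -0.13, -0.07, 0.19, -0.17]
[0.23, -5.55, -0.13, -0.07, 0.19, -0.17]
[0.76, -7.35, -0.13, -0.07, 0.19, -0.17]
```

View pics/s3.png

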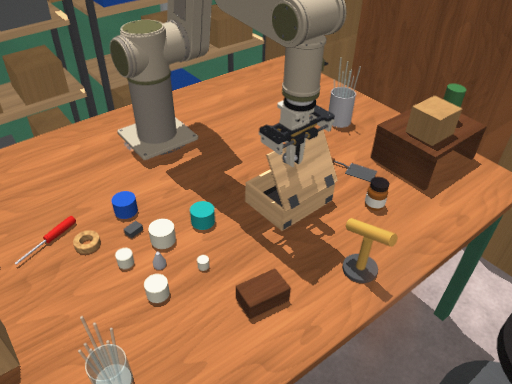

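The lid is up to about 60° with the knob still held, at about (300,150). I'll continue to 95°.

>>> jog_arm --pt "0 -1.8 -0.1 0 0 0 0.95" --pt "0 -3.7 -0.1 0 0 0 0.95" --pt "0.25 -5.5 -0.1 0 0 0 0.95" --pt "0.75 -7.3 -0.1 0 0 0 0.95" --pt "0.75 -7.3 -0.1 0 0 0 0.95"

```text
t: 7.6
tool_pos: [0.6821, 0.0965, 0.1844]
orientation: [-1.221, 1.191, 1.225]
force: [1.7, 6.3, 1.3]
opening: 0.0147
```

>>> jog_arm --pt "0 0 0 0 0 0 0.8" --pt "0 0 0 0 0 0 0.5" --pt "0 0 0 0 0 0 0.5" --pt "0 0 0 0 0 0 0.5" --pt "-6 0 0 0 0 0 0.5"

```text
t: 8.22
tool_pos: [0.6781, 0.0957, 0.2375]
orientation: [-1.215, 1.201, 1.234]
force: [0.4, -0.4, 0.1]
opening: 0.046
```

```bash
python3 - <<'E'
from h import *
s=st(); c=snap('scene','s4.png'); c=snap('top','t4.png')
for ce,s_,m in cups(c):
    if ce[0]>300: print(ce.round(1),s_)
E
```

```text
t 8.22 p [0.6781 0.0957 0.2375] F [ 0.4 -0.4  0.1] op 0.046
[374.4 169.3] [366 160  18  19 261]
[327.  171.3] [323 167   9  10  72]
[340.9 221. ] [330 210  23  24 434]
[381. 217.] [375 210  13  15 151]
```

View pics/s4.png

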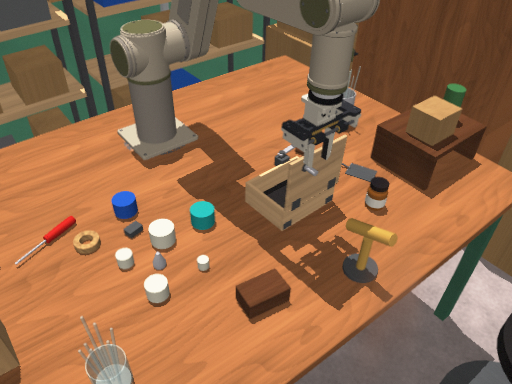

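View pics/t4.png

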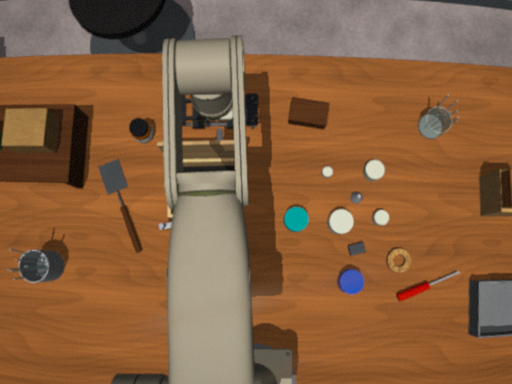

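Lid is upright and the cups haven't moved. On to cup1.

>>> jog_arm --pt "-6 0 0 0 0 0 0.3" --pt "-7 0 -6 0 0 0 0.3" --pt "-6 2 -13 0 0 0 0.3" --pt "-4 4 -19 0 0 0 0.3" --pt "0 6.5 -25 0 0 0 0.3"

```text
t: 8.95
tool_pos: [0.6335, -0.1348, 0.2651]
orientation: [-1.228, 1.181, 1.214]
force: [0.6, -0.7, -0.5]
opening: 0.0649
```

```bash
python3 - <<'E'
from h import *
s=st(); plan([(.6105,-.2015,.12),(.6105,-.2015,.005)],90)
E
```

```text
t 8.95 p [ 0.6335 -0.1348  0.2651] F [ 0.6 -0.7 -0.5] op 0.0649
[14.43, 2.7, -6.72, 1.16, 0.37, 1.04]
[25.92, 2.9, -6.79, 1.16, 0.37, 1.04]
```

>>> jog_arm --pt "5 1 -3 1 0.4 1 0.45" --pt "10 2 -6 1 0.4 1 0.45" --pt "14.4 2.7 -6.7 1.2 0.4 1 0.45" --pt "18 2.7 -6.7 1.2 0.4 1 0.45" --pt "18 2.7 -6.7 1.2 0.4 1 0.45"

```text
t: 9.57
tool_pos: [0.6083, -0.2003, 0.0806]
orientation: [-1.204, 1.212, 1.213]
force: [0.2, 0.4, 1.2]
opening: 0.0511
```

```bash
python3 - <<'E'
from h import *
s=st(); plan([(.6105,-.2015,.005)],90); snap('wrist','w5.png')
E
```

```text
t 9.57 p [ 0.6083 -0.2003  0.0806] F [0.2 0.4 1.2] op 0.0511
[7.56, -0.26, -0.14, -0.07, 0.12, -0.32]
```

View pics/w5.png

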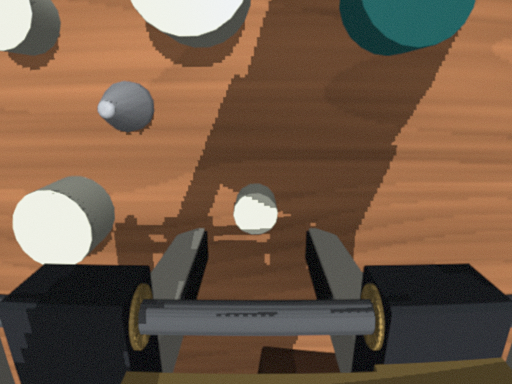

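Cup1's closed end is at about (256,214), between the fingers. I'll check its position with the wrist camera.

```bash
cat >> h.py <<'E'
def wcups(lo=190):
    c=snap('wrist')
    for ce,s,m in cups(c,lo=lo):
        print(ce.round(1),s.tolist(),[ (h,onz(c,*ce,h)[:2].round(4).tolist()) for h in (.027,.034,.041,.048)])
E
python3 - <<'E'
from h import *
wcups()
E
```

```text
[15.1 20.6] [0, 0, 35, 47, 1406] [(0.027, [0.4856, -0.3526]), (0.034, [0.487, -0.3479]), (0.041, [0.4885, -0.3431]), (0.048, [0.49, -0.3383])]
[188.4  13. ] [135, 0, 108, 33, 2499] [(0.027, [0.4862, -0.2419]), (0.034, [0.4877, -0.2406]), (0.041, [0.4892, -0.2393]), (0.048, [0.4906, -0.2381])]
[107.9 103.7] [102, 97, 13, 14, 129] [(0.027, [0.5389, -0.296]), (0.034, [0.5387, -0.293]), (0.041, [0.5385, -0.29]), (0.048, [0.5384, -0.287])]
[ 54.6 223.9] [16, 186, 78, 77, 4586] [(0.027, [0.6211, -0.345]), (0.034, [0.6183, -0.3405]), (0.041, [0.6155, -0.336]), (0.048, [0.6127, -0.3315])]
[254.9 211. ] [235, 193, 43, 34, 1085] [(0.027, [0.6111, -0.2025]), (0.034, [0.6086, -0.2025]), (0.041, [0.6062, -0.2024]), (0.048, [0.6037, -0.2024])]
```

>>> jog_arm --pt "3 -0.3 -0.2 0 0 -0.3 0.45" --pt "6 -0.3 -0.2 0 0 -0.3 0.45" --pt "7.5 -0.3 -0.2 0 0 -0.3 0.45" --pt "7.5 -0.3 -0.2 0 0 -0.3 0.5" --pt "7.5 -0.3 -0.2 0 0 -0.3 0.8" --squeeze 12

```text
t: 10.3
tool_pos: [0.6161, -0.2038, 0.0126]
orientation: [-1.215, 1.204, 1.201]
force: [0.2, -0.0, 0.1]
opening: 0.0406
```

>>> jog_arm --pt "0 0 0 0 0 0 0.8" --pt "0 0 0 0 0 0 0.8" --pt "0 0 0 0 0 0 0.8" --pt "-2 0 0 0 0 0 0.8"

```text
t: 10.8
tool_pos: [0.6143, -0.2031, 0.0314]
orientation: [-1.212, 1.206, 1.204]
force: [-0.6, 0.2, -1.4]
opening: 0.0292
```

```bash
python3 - <<'E'
from h import *
s=st(); snap('wrist','w6.png'); wcups(); T=(.547,.141); plan([(.6,-.19,.15),(*T,.15),(*T,.014)],90)
E
```

```text
t 10.8 p [ 0.6143 -0.2031  0.0314] F [-0.6  0.2 -1.4] op 0.0292
[72.4 90.6] [61, 70, 29, 36, 464] [(0.027, [0.5374, -0.2966]), (0.034, [0.5374, -0.2928]), (0.041, [0.5374, -0.2891]), (0.048, [0.5374, -0.2854])]
[ 25.6 247.2] [0, 197, 60, 95, 4516] [(0.027, [0.6238, -0.3388]), (0.034, [0.6204, -0.3334]), (0.041, [0.6169, -0.3279]), (0.048, [0.6134, -0.3225])]
[253.3 229.6] [226, 215, 56, 28, 1156] [(0.027, [0.6116, -0.2065]), (0.034, [0.6087, -0.2064]), (0.041, [0.6057, -0.2063]), (0.048, [0.6027, -0.2062])]
[254.1 259.6] [231, 255, 44, 10, 393] [(0.027, [0.6298, -0.2061]), (0.034, [0.6261, -0.206]), (0.041, [0.6224, -0.2059]), (0.048, [0.6187, -0.2059])]
[-11.45, 1.61, 1.41, -0.03, -0.21, 0.74]
[-11.64, 6.93, 34.51, -0.03, -0.21, 0.74]
[1.96, 7.1, 34.56, -0.03, -0.21, 0.74]
```

View pics/w6.png

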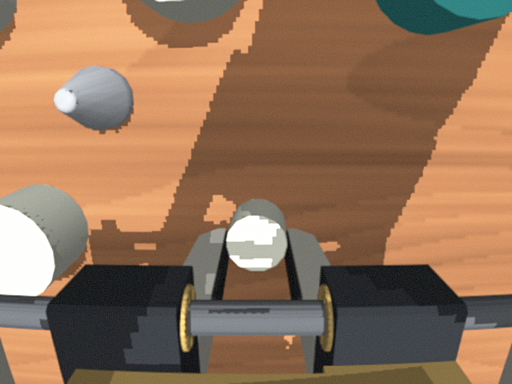

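```bash
python3 - <<'E'
from h import *
c=snap('wrist'); 
for z in (.040,.0464): print(z,onz(c,257,243,z)-robot.read_state()['tool_pos'])
print(proj(c,(.611,-.203,.0464)),proj(c,(.6143,-.2031,.0464)))
# horizontal extent of ellipse
E
```

```text
0.04 [-0.00289637 -0.00043064  0.00526707]
0.0464 [-0.00594129 -0.00041504  0.01166707]
[260.72567914 242.53551527] [260.50092726 248.64833003]
```

>>> jog_arm --pt "-6 1 1 0 0 0.5 0.8" --pt "-12 2 6 0 0 0.7 0.8" --pt "-12 3.5 12 0 0 0.7 0.8" --pt "-12 5 18 0 0 0.7 0.8" --pt "-12 6 24 0 0 0.7 0.8"

```text
t: 11.58
tool_pos: [0.5567, 0.0288, 0.1535]
orientation: [-1.211, 1.212, 1.206]
force: [0.7, 0.3, 0.4]
opening: 0.0289
```

```bash
python3 - <<'E'
from h import *
s=st(); T=(.551,.141); plan([(*T,.15),(*T,.024)],90)
E
```

```text
t 11.57 p [0.5567 0.0288 0.1535] F [0.7 0.3 0.4] op 0.0289
[0.32, 0.58, 11.22, -0.07, -0.19, 0.05]
[12.92, 0.59, 11.26, -0.07, -0.19, 0.05]
```

>>> jog_arm --pt "0 0.3 6 0 0 0 0.8" --pt "1 0.6 11.2 0 0 0 0.8" --pt "5 0.6 11.2 0 0 0 0.8" --pt "9 0.6 11.2 0 0 0 0.8" --pt "9 0.6 11.2 0 0 0 0.8"

```text
t: 12.2
tool_pos: [0.5472, 0.1401, 0.0592]
orientation: [-1.209, 1.218, 1.212]
force: [-0.8, 0.1, -0.0]
opening: 0.0295
```

```bash
python3 - <<'E'
from h import *
s=st(); T=(.551,.141); plan([(*T,.021)],90)
E
```

```text
t 12.2 p [0.5472 0.1401 0.0592] F [-0.8  0.1 -0. ] op 0.0295
[3.82, -0.4, 0.11, -0.05, -0.27, -0.41]
```

>>> jog_arm --pt "1.5 -0.4 0 0 0 0 0.8" --pt "2.5 -0.4 0 0 0 0 0.8" --pt "3.2 -0.4 0 0 0 0 0.8" --pt "3.5 -0.4 0 0 0 0 0.8" --pt "3.5 -0.4 0 0 0 0 0.8"

```text
t: 12.82
tool_pos: [0.5511, 0.1399, 0.0243]
orientation: [-1.209, 1.218, 1.211]
force: [-0.6, -0.8, -0.9]
opening: 0.0293
```

>>> jog_arm --pt "0.15 0 0 0 0 0 0.8" --pt "0.3 0 0 0 0 0 0.8" --pt "0.45 0 0 0 0 0 0.8"

```text
t: 13.2
tool_pos: [0.552, 0.1404, 0.0213]
orientation: [-1.209, 1.216, 1.211]
force: [-3.7, 2.3, 11.7]
opening: 0.0292
```

>>> jog_arm --pt "-0.1 0 0 0 0 0 0.6" --pt "-0.1 0 0 0 0 0 0.5" --pt "-0.1 0 0 0 0 0 0.5" --pt "-4 0 0 0 0 0 0.5" --pt "-9 0 0 0 0 0 0.4"

```text
t: 13.82
tool_pos: [0.5509, 0.1404, 0.1104]
orientation: [-1.208, 1.22, 1.213]
force: [0.7, 0.8, 0.4]
opening: 0.0521
```

```bash
python3 - <<'E'
from h import *
s=st(); snap('wrist','w7.png'); c=snap('wrist')
for ce,s,m in cups(c,lo=150): print(ce.round(1),s.tolist(),onz(c,*ce,.035).round(4))
E
```

```text
t 13.82 p [0.5509 0.1404 0.1104] F [0.7 0.8 0.4] op 0.0521
[497.2  11.6] [484, 0, 27, 27, 600] [0.4201 0.3092 0.035 ]
[411.2  28.3] [366, 7, 98, 44, 2555] [0.4347 0.2467 0.035 ]
[338.1  39.1] [332, 23, 16, 33, 292] [0.4431 0.1962 0.035 ]
[473.4  34. ] [466, 31, 15, 6, 50] [0.4363 0.2926 0.035 ]
[374.  130.6] [248, 74, 176, 191, 3900] [0.5053 0.2257 0.035 ]
[256.6 181.5] [237, 158, 40, 44, 1270] [0.5435 0.1406 0.035 ]
[106.1 202.8] [98, 189, 16, 35, 285] [0.5604 0.024  0.035 ]
[191.3 235.7] [183, 229, 17, 15, 181] [0.5874 0.0892 0.035 ]
[173.2 285.7] [166, 275, 16, 24, 198] [0.6327 0.0714 0.035 ]
[182.4 322.5] [132, 317, 103, 14, 821] [0.6692 0.0764 0.035 ]
```

View pics/w7.png

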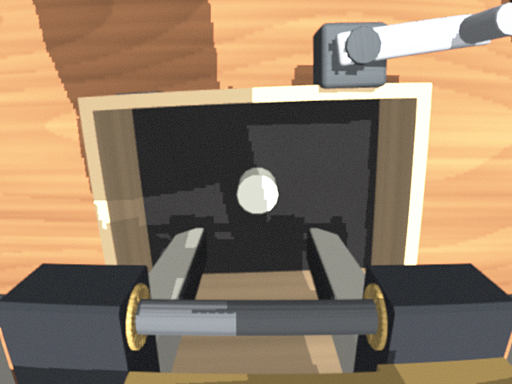

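Cup1 stands on the floor at about (258,190) in the wrist view. On to cup2; I'll get a clear top view on the way.

>>> jog_arm --pt "-5 0 -4 0 0 0 0.3" --pt "-6 1 -10 0 0 0 0.3" --pt "-6 2 -16 0 0 0 0.3" --pt "-6 3 -22 0 0 0 0.3" --pt "-6 4 -28 0 0 0 0.3"

```text
t: 14.55
tool_pos: [0.5153, -0.1402, 0.1779]
orientation: [-1.213, 1.208, 1.204]
force: [1.8, 0.0, -0.0]
opening: 0.0652
```

```bash
python3 - <<'E'
from h import *
s=st(); c=snap('top','t8.png')
for ce,s_,m in cups(c): 
    print(ce.round(1),s_.tolist(),[onz(c,*ce,h)[:2].round(4).tolist() for h in (.035,.034,.041,.048)])
plan([(.4816,-.355,.15),(.4816,-.355,.008)],90)
E
```

```text
t 14.55 p [ 0.5153 -0.1402  0.1779] F [ 1.8  0.  -0. ] op 0.0652
[218.9 134.3] [217, 129, 5, 11, 37] [[0.7101, 0.1088], [0.7103, 0.1088], [0.7086, 0.1083], [0.7068, 0.1078]]
[381.  170.9] [378, 164, 6, 13, 39] [[0.6135, -0.3568], [0.6137, -0.3571], [0.6125, -0.3553], [0.6112, -0.3535]]
[206.2 191.1] [202, 186, 10, 11, 86] [[0.5456, 0.1391], [0.5457, 0.1392], [0.5448, 0.1385], [0.5439, 0.1378]]
[336.9 219.6] [329, 209, 17, 24, 260] [[0.4726, -0.2285], [0.4726, -0.2287], [0.4721, -0.2275], [0.4715, -0.2264]]
[380.8 217. ] [374, 210, 14, 15, 153] [[0.4814, -0.3542], [0.4815, -0.3544], [0.4809, -0.3526], [0.4803, -0.3508]]
[172.8 224.5] [165, 221, 16, 8, 79] [[0.4496, 0.23], [0.4497, 0.2302], [0.4492, 0.229], [0.4488, 0.2279]]
[2.91, 3.14, -20.78, -0.27, -0.36, 0.21]
[17.11, 3.19, -20.68, -0.27, -0.36, 0.21]
```

View pics/t8.png

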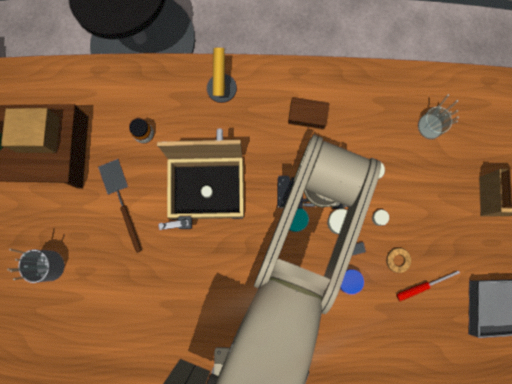

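>>> jog_arm --pt "0 1 -6 0 0 0 0.3" --pt "1 2 -12 0 0 0 0.3" --pt "3 3 -18 0 0 0 0.3" --pt "6 3.2 -20.7 0 -0.4 0.2 0.3" --pt "9 3.2 -20.7 0 -0.4 0.2 0.3"

```text
t: 15.22
tool_pos: [0.4801, -0.3572, 0.0874]
orientation: [-1.203, 1.213, 1.203]
force: [-0.4, 0.6, -0.4]
opening: 0.065
```

>>> jog_arm --pt "0 0 0 0 0 0 0.3"

```text
t: 15.35
tool_pos: [0.4779, -0.3556, 0.0836]
orientation: [-1.196, 1.214, 1.209]
force: [-0.4, 0.5, 0.4]
opening: 0.065
```

```bash
cat >> h.py <<'E'
def wc(lo=195,h=.034,f=None,box=(130,390,80,300)):
    c=snap('wrist',f); im=c['frame'].astype(int); m=((im.min(2)>lo)).astype(np.uint8)
    mm=np.zeros_like(m); mm[box[2]:box[3],box[0]:box[1]]=m[box[2]:box[3],box[0]:box[1]]
    cs,_=cv2.findContours(mm,0,1)
    for k in cs:
        if cv2.contourArea(k)<200: continue
        e=cv2.fitEllipse(cv2.convexHull(k)); p=onz(c,*e[0],h)
        print('ell',np.round(e[0],1),np.round(e[1],1),'world',p.round(4))
E
python3 - <<'E'
from h import *
s=st(); wc(f='w9.png'); wc(lo=225)
plan([(.4816,-.355,.008)],90)
E
```

```text
t 15.35 p [ 0.4779 -0.3556  0.0836] F [-0.4  0.5  0.4] op 0.065
ell [238.4 201.6] [13.3 43.8] world [ 0.4696 -0.3677  0.034 ]
ell [242.8 200.2] [18.9 40. ] world [ 0.4705 -0.3659  0.034 ]
[7.93, -0.17, 0.18, -0.47, 0.06, -0.05]
```

View pics/w9.png

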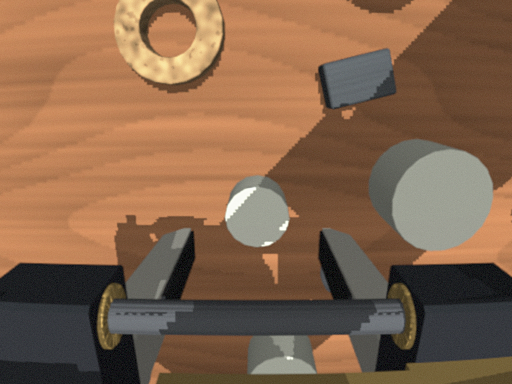

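Cup2's top spans about (226–289, 186–247), with its centre at about (257,216), partly in shadow.

```bash
cat >> h.py <<'E'
def wg(h,box,lo=95,f=None):
    "grey cup top: low-saturation mask, lower outline -> circle fit in world at height h"
    c=snap('wrist',f); im=c['frame'].astype(int)
    m=((im.max(2)-im.min(2)<28)&(im.min(2)>lo)).astype(np.uint8)
    mm=np.zeros_like(m); mm[box[2]:box[3],box[0]:box[1]]=m[box[2]:box[3],box[0]:box[1]]
    mm=cv2.morphologyEx(mm,cv2.MORPH_OPEN,np.ones((5,5)))
    k=max(cv2.findContours(mm,0,1)[0],key=cv2.contourArea); print('bbox',cv2.boundingRect(k))
    # lower half of outline belongs to the top rim
    y0=cv2.boundingRect(k)[1]+0.55*cv2.boundingRect(k)[3]
    W=np.array([onz(c,p[0][0],p[0][1],h)[:2] for p in k if p[0][1]>y0])
    A=np.c_[2*W,np.ones(len(W))]; x=np.linalg.lstsq(A,(W**2).sum(1),rcond=None)[0]
    print('circle',x[:2].round(4),'r',np.sqrt(x[2]+x[0]**2+x[1]**2).round(4))
E
python3 - <<'E'
from h import *
c=snap('wrist'); print(onz(c,257,216,.034)); wg(.034,(205,310,150,256))
E
```

```text
[ 0.48338856 -0.3571208   0.034     ]
bbox (229, 170, 62, 70)
circle [ 0.4806 -0.3559] r 0.0207
```

>>> jog_arm --pt "3 -0.4 0 -0.4 0 0 0.3" --pt "6 -0.4 0 -0.4 0 0 0.3" --pt "7.5 -0.4 0 -0.4 0 0 0.3" --pt "7.5 -0.4 0 -0.4 0 0 0.3" --pt "7.5 -0.4 0 -0.4 0 0 0.3"

```text
t: 16.18
tool_pos: [0.4862, -0.3582, 0.0158]
orientation: [-1.213, 1.209, 1.205]
force: [0.5, 0.8, -0.5]
opening: 0.0648
```

```bash
python3 - <<'E'
from h import *
s=st(); plan([(.482,-.3555,.008)],90)
E
```

```text
t 16.18 p [ 0.4862 -0.3582  0.0158] F [ 0.5  0.8 -0.5] op 0.0648
[0.78, 0.43, 0.27, -0.02, -0.15, 0.19]
```

>>> jog_arm --pt "0.4 0.4 0.3 0 0 0 0.3" --pt "0.7 0.4 0.3 0 0 0 0.3" --pt "0.7 0.4 0.3 0 0 0 0.3" --pt "0.7 0.4 0.3 0 0 0 0.3"

```text
t: 16.68
tool_pos: [0.4823, -0.3553, 0.0089]
orientation: [-1.213, 1.209, 1.205]
force: [-0.7, -0.5, -0.0]
opening: 0.0651
```

```bash
python3 - <<'E'
from h import *
s=st(); print(s['dq'].round(3)); plan([(.482,-.3555,.008)],90)
E
```

```text
t 16.68 p [ 0.4823 -0.3553  0.0089] F [-0.7 -0.5 -0. ] op 0.0651
[-0.     0.001 -0.001 -0.001 -0.001  0.   ]
[0.09, 0.03, -0.02, -0.02, -0.16, 0.19]
```

Good. Grip.

>>> jog_arm --pt "0 0 0 0 0 0 0.7" --pt "0 0 0 0 0 0 0.7" --pt "0 0 0 0 0 0 0.7" --pt "0 0 0 0 0 0 0.7" --squeeze 15

```text
t: 17.18
tool_pos: [0.4823, -0.3553, 0.0089]
orientation: [-1.213, 1.209, 1.205]
force: [-0.2, 1.7, -0.1]
opening: 0.0431
```

>>> jog_arm --pt "-5 0 0 0 0 0 0.7" --pt "-10 0 0 0 0 0 0.7" --pt "-13 0 3 0 0 0 0.7" --pt "-15 -1 8 0 0 0 0.7" --pt "-15 -2 14 0 0 0 0.7"

```text
t: 17.8
tool_pos: [0.5032, -0.2148, 0.1612]
orientation: [-1.215, 1.208, 1.2]
force: [1.0, 0.6, -1.1]
opening: 0.043
```

```bash
python3 - <<'E'
from h import *
s=st(); wg(.1+.0,(180,330,100,262),f='w10.png'); plan([(.547,.1404,.16),(.547,.1404,.085)],90)
E
```

```text
t 17.8 p [ 0.5032 -0.2148  0.1612] F [ 1.   0.6 -1.1] op 0.043
bbox (189, 100, 82, 84)
circle [ 0.4591 -0.2334] r 0.0269
[0.01, -4.4, 34.74, 0.1, 0.04, 0.33]
[7.51, -4.35, 34.74, 0.1, 0.04, 0.33]
```

View pics/w10.png

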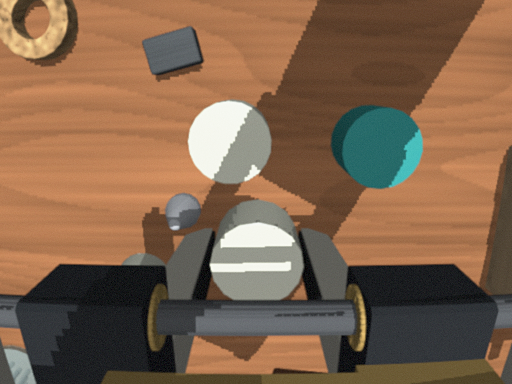

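```bash
python3 - <<'E'
from h import *
c=snap('wrist'); s=st(); z=s['tool_pos'][2]-.0089+.034
for r in (259,260.5,262): print(onz(c,256.5,r,z)-s['tool_pos'])
E
```

```text
t 17.9 p [ 0.5028 -0.2099  0.159 ] F [ 0.1 -0.6 -2. ] op 0.043
[-0.00392535  0.00222318  0.0251    ]
[-0.00316822  0.00222434  0.0251    ]
[-0.00240864  0.0022255   0.0251    ]
```

>>> jog_arm --pt "0 -1 6 0 0 0 0.7" --pt "0 -2 12 0 0 0 0.7" --pt "0 -3 18 0 0 0 0.7" --pt "0 -4 24 0 0 0 0.7" --pt "0 -4.4 30 0 0 0 0.7"

```text
t: 18.52
tool_pos: [0.5458, 0.0917, 0.1588]
orientation: [-1.215, 1.205, 1.208]
force: [0.1, 0.5, -0.8]
opening: 0.043
```

```bash
python3 - <<'E'
from h import *
s=st(); plan([(.547,.1404,.12)],90)
E
```

```text
t 18.52 p [0.5458 0.0917 0.1588] F [ 0.1  0.5 -0.8] op 0.043
[3.87, -0.12, 4.87, 0.22, -0.07, 0.26]
```

>>> jog_arm --pt "1 0 4.8 0 0 0 0.7" --pt "2.5 0 4.9 0 0 0 0.7" --pt "4 0 4.9 0 0 0 0.7" --pt "4 0 4.9 0 0 0 0.7" --pt "4 0 4.9 0 0 0 0.7"

```text
t: 19.15
tool_pos: [0.5461, 0.1394, 0.1189]
orientation: [-1.214, 1.206, 1.207]
force: [0.5, 0.4, -0.5]
opening: 0.0433
```

```bash
python3 - <<'E'
from h import *
s=st(); print(abs(s['dq']).max()); c=snap('wrist','w11.png'); z=s['tool_pos'][2]-.0089+.034
for r in (259,260.5,262): print(onz(c,256.5,r,z)-s['tool_pos'])
plan([(.547,.1404,.07)],90)
E
```

```text
t 19.15 p [0.5461 0.1394 0.1189] F [ 0.5  0.4 -0.5] op 0.0433
0.012737980998457165
[-0.00504956 -0.00054276  0.0251    ]
[-0.00429638 -0.00054132  0.0251    ]
[-0.00354079 -0.00053987  0.0251    ]
[4.93, -0.04, 0.08, 0.13, -0.06, 0.31]
```

View pics/w11.png

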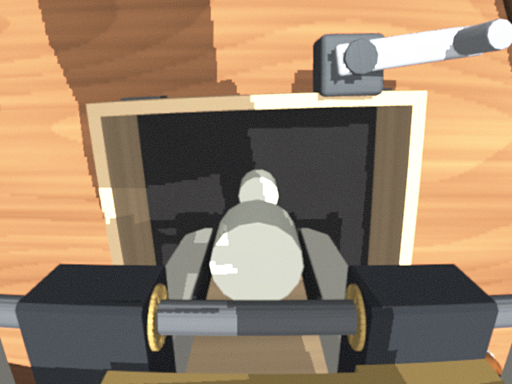

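>>> jog_arm --pt "2 -0.2 0.1 0 0 0.3 0.7" --pt "4 -0.2 0.1 0 0 0.3 0.7" --pt "5.5 -0.2 0.1 0 0 0.3 0.7" --pt "6.2 -0.2 0.1 0 0 0.3 0.7" --pt "6.2 -0.2 0.1 0 0 0.3 0.7"

```text
t: 19.82
tool_pos: [0.5481, 0.1405, 0.0564]
orientation: [-1.211, 1.21, 1.211]
force: [-0.4, 0.1, -0.8]
opening: 0.0432
```

```bash
python3 - <<'E'
from h import *
s=st(); plan([(.5485,.1404,.048),(.5485,.1404,.038)],90)
E
```

```text
t 19.82 p [0.5481 0.1405 0.0564] F [-0.4  0.1 -0.8] op 0.0432
[0.84, -0.04, -0.01, 0.14, -0.08, -0.08]
[1.84, -0.04, -0.01, 0.14, -0.08, -0.08]
```

>>> jog_arm --pt "0.6 0 0 0 0 0 0.7" --pt "1.0 0 0 0 0 0 0.7" --pt "1.3 0 0 0 0 0 0.7" --pt "1.5 0 0 0 0 0 0.7"

```text
t: 20.32
tool_pos: [0.5481, 0.1405, 0.0413]
orientation: [-1.211, 1.21, 1.211]
force: [-0.6, 0.3, -1.6]
opening: 0.0432
```

>>> jog_arm --pt "0.2 0 0 0 0 0 0.7" --pt "0.5 0 0 0 0 0 0.7" --pt "0.8 0 0 0 0 0 0.7"

```text
t: 20.7
tool_pos: [0.5481, 0.1405, 0.0332]
orientation: [-1.211, 1.21, 1.211]
force: [-0.2, 0.3, -1.2]
opening: 0.0432
```

Cup2 has gone over cup1 with no contact force. Lowering it to the floor.

>>> jog_arm --pt "0.4 0 0 0 0 0 0.7" --pt "0.8 0 0 0 0 0 0.7" --pt "1.2 0 0 0 0 0 0.7" --pt "1.4 0 0 0 0 0 0.7" --pt "1.6 0 0 0 0 0 0.7"

```text
t: 21.32
tool_pos: [0.5481, 0.1405, 0.017]
orientation: [-1.211, 1.21, 1.211]
force: [-0.5, -0.4, -1.0]
opening: 0.0433
```

>>> jog_arm --pt "0.1 0 0 0 0 0 0.7" --pt "0.1 0 0 0 0 0 0.5" --pt "0.0 0 0 0 0 0 0.35" --pt "0 0 0 0 0 0 0.3" --pt "-1 0 0 0 0 0 0.3"

```text
t: 21.95
tool_pos: [0.5472, 0.1404, 0.0265]
orientation: [-1.211, 1.212, 1.213]
force: [-0.6, -0.0, 0.4]
opening: 0.0644
```

>>> jog_arm --pt "-3 0 0 0 0 0 0.3" --pt "-8 0 0 0 0 0 0.3" --pt "-8 0 0 0 0 0 0.3"

```text
t: 22.32
tool_pos: [0.5513, 0.1411, 0.1125]
orientation: [-1.214, 1.204, 1.206]
force: [-0.4, 0.3, -0.1]
opening: 0.065
```

```bash
python3 - <<'E'
from h import *
s=st(); snap('wrist','w12.png')
E
```

```text
t 22.32 p [0.5513 0.1411 0.1125] F [-0.4  0.3 -0.1] op 0.065
```

View pics/w12.png

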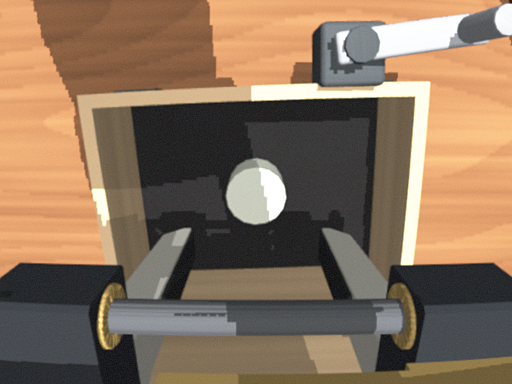

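Cup2 sits level over cup1 at (256,192). Next is cup3.

>>> jog_arm --pt "-5 0 -3 0 0 0 0.1" --pt "-7 0 -9 0 0 0 0.1" --pt "-7 0 -15 0 0 0 0.1" --pt "-7 0 -21 0 0 0 0.1" --pt "-7 0 -27 0 0 0 0.1"

```text
t: 23.0
tool_pos: [0.5492, -0.1307, 0.1789]
orientation: [-1.212, 1.207, 1.21]
force: [1.0, -0.1, 0.1]
opening: 0.084
```

```bash
python3 - <<'E'
from h import *
s=st(); c=snap('top','t13.png')
for ce,s_,m in cups(c): 
    print(ce.round(1),s_.tolist(),[onz(c,*ce,h)[:2].round(4).tolist() for h in (.042,.041,.048)])
plan([(.6165,-.3355,.15),(.6165,-.3355,.085)],90)
E
```

```text
t 23.0 p [ 0.5492 -0.1307  0.1789] F [ 1.  -0.1  0.1] op 0.084
[219.  134.2] [217, 129, 4, 11, 33] [[0.7087, 0.108], [0.7089, 0.108], [0.7072, 0.1075]]
[375.2 169.7] [368, 160, 16, 19, 229] [[0.6156, -0.3383], [0.6158, -0.3385], [0.6145, -0.3368]]
[206.  190.1] [199, 183, 15, 15, 180] [[0.5475, 0.1393], [0.5476, 0.1394], [0.5467, 0.1387]]
[332.3 218. ] [329, 211, 8, 16, 62] [[0.4761, -0.2144], [0.4761, -0.2145], [0.4756, -0.2134]]
[172.8 224.5] [165, 221, 16, 8, 79] [[0.4492, 0.2289], [0.4492, 0.229], [0.4488, 0.2279]]
[2.97, -6.81, -19.74, -0.07, -0.25, 0.04]
[9.47, -6.81, -19.72, -0.07, -0.25, 0.04]
```

View pics/t13.png

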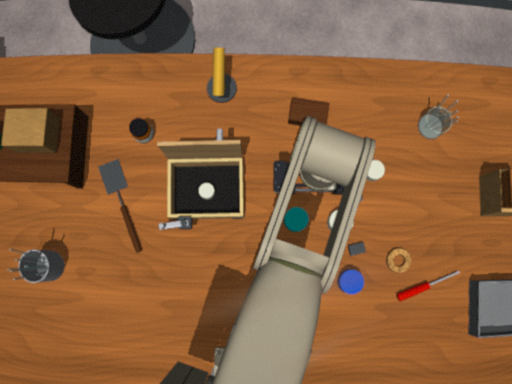

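>>> jog_arm --pt "0 -2 -6 0 0 0 0.1" --pt "2 -4 -12 0 0 0 0.1" --pt "4 -6.5 -18 0 0 0 0.1" --pt "7 -6.8 -19.7 0 0 0 0.1" --pt "9.5 -6.8 -19.7 0 0 0 0.1"

```text
t: 23.68
tool_pos: [0.6149, -0.3372, 0.0806]
orientation: [-1.207, 1.215, 1.207]
force: [-0.3, 0.2, -0.6]
opening: 0.0837
```

>>> jog_arm --pt "0 0 0 0 0 0 0.1" --pt "0 0 0 0 0 0 0.1"

```text
t: 23.92
tool_pos: [0.6146, -0.3367, 0.0805]
orientation: [-1.206, 1.215, 1.208]
force: [-0.5, 0.2, 0.2]
opening: 0.0837
```

```bash
python3 - <<'E'
from h import *
s=st(); snap('wrist','w14.png'); plan([(.6167,-.3355,.045),(.6167,-.3355,.012)],90)
E
```

```text
t 23.93 p [ 0.6146 -0.3367  0.0805] F [-0.5  0.2  0.2] op 0.0837
[3.68, -0.13, 0.16, -0.21, -0.19, -0.1]
[6.98, -0.14, 0.17, -0.21, -0.19, -0.1]
```

View pics/w14.png

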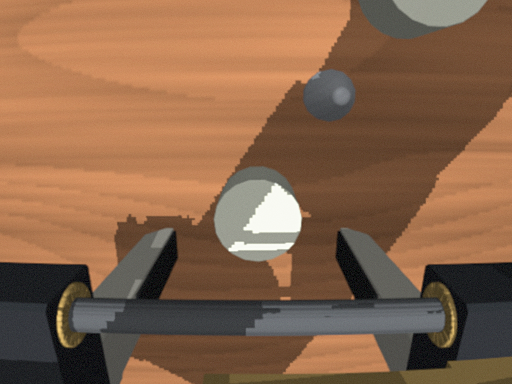

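Cup3 is centred between the fingers at (259,220), so I'll descend.

>>> jog_arm --pt "2 -0.2 0.1 0 0 0 0.1" --pt "3.7 -0.2 0.1 0 0 0 0.1" --pt "5.5 -0.2 0.1 0 0 0 0.1" --pt "6.8 -0.2 0.1 0 0 0 0.1" --pt "6.8 -0.2 0.1 0 0 0 0.1"

```text
t: 24.6
tool_pos: [0.616, -0.3355, 0.0114]
orientation: [-1.205, 1.216, 1.209]
force: [-1.1, 0.4, 0.4]
opening: 0.0835
```

>>> jog_arm --pt "0 0 0 0 0 0 0.1"

```text
t: 24.72
tool_pos: [0.6165, -0.3358, 0.0121]
orientation: [-1.206, 1.215, 1.208]
force: [-0.1, -0.1, -0.0]
opening: 0.0839
```

```bash
python3 - <<'E'
from h import *
s=st(); plan([(.6167,-.335,.012)],90)
E
```

```text
t 24.73 p [ 0.6165 -0.3358  0.0121] F [-0.1 -0.1 -0. ] op 0.0839
[0.01, -0.02, 0.08, -0.22, -0.12, -0.22]
```

>>> jog_arm --pt "0 0 0 0 0 0 0.5" --pt "0 0 0 0 0 0 0.6" --pt "0 0 0 0 0 0 0.6" --pt "0 0 0 0 0 0 0.6" --squeeze 18

```text
t: 25.22
tool_pos: [0.6167, -0.336, 0.0125]
orientation: [-1.207, 1.215, 1.208]
force: [-0.5, 0.8, 1.3]
opening: 0.0551
```

>>> jog_arm --pt "-5 0 0 0 0 0 0.6" --pt "-10 0 0 0 0 0 0.6" --pt "-14 1 4 0 0 0 0.6" --pt "-15 2 10 0 0 0 0.6" --pt "-15 4 16 0 0 0 0.6"

```text
t: 25.85
tool_pos: [0.5786, -0.175, 0.164]
orientation: [-1.208, 1.214, 1.204]
force: [0.3, 1.0, -1.5]
opening: 0.0552
```

```bash
python3 - <<'E'
from h import *
s=st(); plan([(.5475,.141,.15)],90)
E
```

```text
t 25.85 p [ 0.5786 -0.175   0.164 ] F [ 0.3  1.  -1.5] op 0.0552
[1.3, 3.25, 31.59, -0.26, -0.19, -0.0]
```

>>> jog_arm --pt "0 1 6 0 0 0 0.6" --pt "0 1.5 12 0 0 0 0.6" --pt "0 2.5 18 0 0 0 0.6" --pt "0 3.2 24 0 0 0 0.6" --pt "0 3.2 30 0 0 0 0.6"

```text
t: 26.48
tool_pos: [0.5472, 0.127, 0.1632]
orientation: [-1.208, 1.214, 1.204]
force: [1.2, 0.5, -1.3]
opening: 0.0553
```

```bash
python3 - <<'E'
from h import *
s=st(); plan([(.5475,.1405,.12),(.5475,.1405,.07)],90)
E
```

```text
t 26.48 p [0.5472 0.127  0.1632] F [ 1.2  0.5 -1.3] op 0.0553
[4.31, -0.02, 1.37, -0.26, -0.19, 0.01]
[9.31, -0.02, 1.39, -0.26, -0.19, 0.01]
```

>>> jog_arm --pt "3 0 1.4 0 0 0 0.6" --pt "6 0 1.4 0 0 0 0.6" --pt "9 0 1.4 0 0 0 0.6" --pt "9.3 0 1.4 0 0 0 0.6" --pt "9.3 0 1.4 0 0 0 0.6"

```text
t: 27.1
tool_pos: [0.5476, 0.1406, 0.0708]
orientation: [-1.208, 1.213, 1.204]
force: [0.9, 0.4, -0.3]
opening: 0.0549
```

```bash
python3 - <<'E'
from h import *
s=st(); plan([(.5475,.1405,.058)],90)
E
```

```text
t 27.1 p [0.5476 0.1406 0.0708] F [ 0.9  0.4 -0.3] op 0.0549
[1.28, 0.01, -0.0, -0.27, -0.19, 0.03]
```

>>> jog_arm --pt "0.6 0 0 0 0 0 0.6" --pt "1.2 0 0 0 0 0 0.6" --pt "1.6 0 0 0 0 0 0.6" --pt "1.9 0 0 0 0 0 0.6" --pt "2.1 0 0 0 0 0 0.6"

```text
t: 27.72
tool_pos: [0.5475, 0.1405, 0.0495]
orientation: [-1.208, 1.214, 1.204]
force: [-0.1, 0.1, -1.1]
opening: 0.0549
```

>>> jog_arm --pt "0.3 0 0 0 0 0 0.6" --pt "0.6 0 0 0 0 0 0.6" --pt "0.9 0 0 0 0 0 0.6" --pt "1.2 0 0 0 0 0 0.6"

```text
t: 28.22
tool_pos: [0.5475, 0.1405, 0.0374]
orientation: [-1.208, 1.214, 1.204]
force: [-0.1, 0.9, -1.3]
opening: 0.0551
```

Engaged with no force. The floor should come at a TCP height of about 0.0203.

>>> jog_arm --pt "0.5 0 0 0 0 0 0.6" --pt "1 0 0 0 0 0 0.6" --pt "1.4 0 0 0 0 0 0.6" --pt "1.6 0 0 0 0 0 0.6" --pt "1.7 0 0 0 0 0 0.6"

```text
t: 28.85
tool_pos: [0.5475, 0.1404, 0.0204]
orientation: [-1.208, 1.214, 1.204]
force: [-2.3, -0.6, 4.4]
opening: 0.055
```

>>> jog_arm --pt "0 0 0 0 0 0 0.5" --pt "0 0 0 0 0 0 0.3" --pt "0 0 0 0 0 0 0.1" --pt "0 0 0 0 0 0 0.1" --pt "-1 0 0 0 0 0 0.1"

```text
t: 29.48
tool_pos: [0.5467, 0.1403, 0.0299]
orientation: [-1.208, 1.215, 1.205]
force: [0.4, -0.2, 0.1]
opening: 0.0832
```

>>> jog_arm --pt "-3 0 0 0 0 0 0.1" --pt "-8 0 0 0 0 0 0.1" --pt "-12 0 0 0 0 0 0" --pt "-15 0 -4 0 0 0 0" --pt "-15 2 -10 0 0 0 0"

```text
t: 30.1
tool_pos: [0.5293, 0.0415, 0.185]
orientation: [-1.213, 1.208, 1.202]
force: [-0.2, -0.7, -0.5]
opening: 0.0926
```

>>> jog_arm --pt "0 2 -6 0 0 0 0" --pt "0 2 -9 0 0 0 0"

```text
t: 30.35
tool_pos: [0.5085, -0.051, 0.1868]
orientation: [-1.214, 1.209, 1.198]
force: [0.7, -0.5, -0.9]
opening: 0.0934
```

```bash
python3 - <<'E'
from h import *
s=st(); c=snap('top','t16.png')
for ce,s_,m in cups(c): 
    print(ce.round(1),s_.tolist(),[onz(c,*ce,h)[:2].round(4).tolist() for h in (.049,.048)])
plan([(.4677,-.2365,.15),(.4677,-.2365,.085)],90)
E
```

```text
t 30.35 p [ 0.5085 -0.051   0.1868] F [ 0.7 -0.5 -0.9] op 0.0934
[219.  134.3] [217, 129, 4, 11, 33] [[0.7065, 0.1074], [0.7067, 0.1075]]
[205.8 189.4] [196, 180, 20, 20, 304] [[0.5485, 0.1392], [0.5486, 0.1393]]
[340.8 221. ] [329, 210, 24, 24, 437] [[0.4677, -0.237], [0.4678, -0.2372]]
[172.8 224.5] [165, 221, 16, 8, 79] [[0.4487, 0.2277], [0.4488, 0.2279]]
[3.75, 4.05, -18.3, -0.28, -0.36, 0.45]
[10.25, 4.1, -18.25, -0.28, -0.36, 0.45]
```

View pics/t16.png

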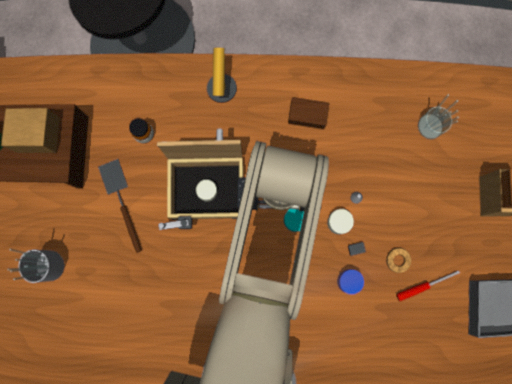

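>>> jog_arm --pt "0 1.5 -6 0 0 0 0" --pt "0 3 -12 0 0 0 0" --pt "2 4 -18 0 0 0 0" --pt "5 4.1 -18.3 0 0 0 0" --pt "9 4.1 -18.3 0 0 0.4 0"

```text
t: 31.02
tool_pos: [0.4683, -0.2388, 0.0984]
orientation: [-1.211, 1.216, 1.197]
force: [-0.5, 0.2, 0.2]
opening: 0.0929
```

>>> jog_arm --pt "0 0 0 0 0 0 0" --pt "0 0 0 0 0 0 0"

```text
t: 31.28
tool_pos: [0.4692, -0.2391, 0.1003]
orientation: [-1.213, 1.215, 1.196]
force: [0.4, -0.6, 0.0]
opening: 0.0931
```

```bash
python3 - <<'E'
from h import *
s=st(); snap('wrist','w17.png'); plan([(.4677,-.2368,.055),(.4677,-.2368,.016)],90)
E
```

```text
t 31.27 p [ 0.4692 -0.2391  0.1003] F [ 0.4 -0.6  0. ] op 0.0931
[4.58, 0.22, 0.29, -0.4, -0.56, 0.36]
[8.48, 0.25, 0.33, -0.4, -0.56, 0.36]
```

View pics/w17.png

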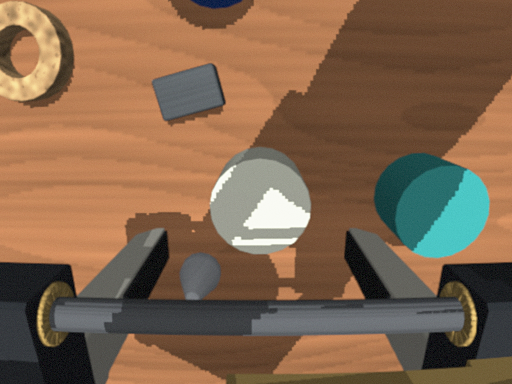

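Cup4 is centred at (261,208), and the cone and dark block are clear of both fingers.

>>> jog_arm --pt "2 0.2 0.3 -0.4 -0.5 0.3 0" --pt "4 0.2 0.3 -0.4 -0.5 0.3 0" --pt "6 0.2 0.3 -0.4 -0.5 0.3 0" --pt "8.2 0.2 0.3 -0.4 -0.5 0.3 0" --pt "8.4 0.2 0.3 -0.4 -0.5 0.3 0"

```text
t: 31.95
tool_pos: [0.4669, -0.236, 0.0149]
orientation: [-1.208, 1.209, 1.211]
force: [-0.2, 0.1, 0.5]
opening: 0.0926
```

>>> jog_arm --pt "0 0 0 0 0 0 0" --pt "0 0 0 0 0 0 0"

```text
t: 32.2
tool_pos: [0.4675, -0.2363, 0.0158]
orientation: [-1.209, 1.209, 1.21]
force: [-0.7, 1.0, 0.2]
opening: 0.093
```

```bash
python3 - <<'E'
from h import *
s=st(); plan([(.4677,-.2368,.016)],90)
E
```

```text
t 32.2 p [ 0.4675 -0.2363  0.0158] F [-0.7  1.   0.2] op 0.093
[-0.02, -0.02, -0.05, 0.05, 0.02, -0.03]
```

>>> jog_arm --pt "0 0 0 0 0 0 0.4" --pt "0 0 0 0 0 0 0.5" --pt "0 0 0 0 0 0 0.5" --pt "0 0 0 0 0 0 0.5" --squeeze 20

```text
t: 32.7
tool_pos: [0.4677, -0.2365, 0.0161]
orientation: [-1.21, 1.209, 1.21]
force: [-0.3, -0.0, 2.4]
opening: 0.0668
```

>>> jog_arm --pt "-4 0 0 0 0 0 0.5" --pt "-9 0 0 0 0 0 0.5" --pt "-14 -0.5 3 0 0 0 0.5" --pt "-15 -2 9 0 0 0 0.5" --pt "-15 -4 15 0 0 0 0.5"

```text
t: 33.33
tool_pos: [0.5082, -0.0863, 0.1678]
orientation: [-1.21, 1.208, 1.206]
force: [0.4, 0.3, -2.1]
opening: 0.067
```

```bash
python3 - <<'E'
from h import *
s=st(); plan([(.548,.1403,.16)],90)
E
```

```text
t 33.33 p [ 0.5082 -0.0863  0.1678] F [ 0.4  0.3 -2.1] op 0.067
[0.77, -3.96, 22.66, -0.05, -0.04, 0.15]
```

>>> jog_arm --pt "0 -1 6 0 0 0 0.5" --pt "0 -2.5 12 0 0 0 0.5" --pt "0.5 -4 18 0 0 0 0.5" --pt "2 -4 22.7 0 0 0 0.5" --pt "5 -4 22.7 0 0 0 0.5"

```text
t: 33.95
tool_pos: [0.549, 0.1445, 0.118]
orientation: [-1.214, 1.204, 1.209]
force: [-0.1, -1.3, -1.6]
opening: 0.0673
```

>>> jog_arm --pt "0 0 0 0 0 0 0.5" --pt "0 0 0 0 0 0 0.5"

```text
t: 34.2
tool_pos: [0.5491, 0.1443, 0.1186]
orientation: [-1.213, 1.204, 1.208]
force: [-0.5, 0.1, -1.0]
opening: 0.0669
```

```bash
python3 - <<'E'
from h import *
s=st(); plan([(.548,.1403,.075)],90)
E
```

```text
t 34.2 p [0.5491 0.1443 0.1186] F [-0.5  0.1 -1. ] op 0.0669
[4.36, 0.14, -0.4, 0.18, 0.03, 0.28]
```

>>> jog_arm --pt "1.5 0.1 -0.4 0.2 0 0.3 0.5" --pt "3 0.1 -0.4 0.2 0 0.3 0.5" --pt "4.3 0.1 -0.4 0.2 0 0.3 0.5" --pt "4.3 0.1 -0.4 0.2 0 0.3 0.5" --pt "4.3 0.1 -0.4 0.2 0 0.3 0.5"

```text
t: 34.83
tool_pos: [0.5485, 0.1404, 0.0758]
orientation: [-1.208, 1.209, 1.21]
force: [0.2, 0.2, -2.3]
opening: 0.0667
```

```bash
python3 - <<'E'
from h import *
s=st(); plan([(.548,.1403,.070)],90)
E
```

```text
t 34.83 p [0.5485 0.1404 0.0758] F [ 0.2  0.2 -2.3] op 0.0667
[0.58, 0.05, -0.01, -0.01, 0.04, -0.02]
```

>>> jog_arm --pt "0.5 0 0 0 0 0 0.5" --pt "0.9 0 0 0 0 0 0.5" --pt "1.2 0 0 0 0 0 0.5" --pt "1.4 0 0 0 0 0 0.5" --pt "1.6 0 0 0 0 0 0.5"

```text
t: 35.45
tool_pos: [0.5485, 0.1404, 0.0597]
orientation: [-1.208, 1.209, 1.21]
force: [0.0, 0.1, -2.2]
opening: 0.0669
```

>>> jog_arm --pt "0.4 0 0 0 0 0 0.5" --pt "0.8 0 0 0 0 0 0.5" --pt "1.2 0 0 0 0 0 0.5"

```text
t: 35.83
tool_pos: [0.5484, 0.1404, 0.0473]
orientation: [-1.208, 1.209, 1.21]
force: [0.3, 0.2, -2.3]
opening: 0.0669
```

Engaged. The floor should come at about 0.0242.

>>> jog_arm --pt "0.6 0 0 0 0 0 0.5" --pt "1.2 0 0 0 0 0 0.5" --pt "1.8 0 0 0 0 0 0.5" --pt "2.1 0 0 0 0 0 0.5" --pt "2.3 0 0 0 0 0 0.5"

```text
t: 36.45
tool_pos: [0.5484, 0.1403, 0.0241]
orientation: [-1.208, 1.209, 1.21]
force: [-4.7, 1.1, 11.4]
opening: 0.067
```

>>> jog_arm --pt "0 0 0 0 0 0 0.4" --pt "0 0 0 0 0 0 0.2" --pt "0 0 0 0 0 0 0" --pt "0 0 0 0 0 0 0" --pt "-1 0 0 0 0 0 0"

```text
t: 37.08
tool_pos: [0.5476, 0.1402, 0.0337]
orientation: [-1.208, 1.211, 1.211]
force: [-0.5, 1.0, -0.0]
opening: 0.0925
```

>>> jog_arm --pt "-4 0 0 0 0 0 0" --pt "-9 0 0 0 0 0 0" --pt "-14 0 0 0 0 0 0.2" --pt "-20 0 -2 0 0 0 0.3" --pt "-25 0 -5 0 0 0 0.4"

```text
t: 37.7
tool_pos: [0.5482, 0.0903, 0.2872]
orientation: [-1.21, 1.208, 1.21]
force: [0.9, 0.2, 0.3]
opening: 0.0678
```

>>> jog_arm --pt "0 0 -6 0 0 0 0.4" --pt "0 0 -12 0 0 0 0.4" --pt "0 0 -16 0 0 0 0.4"

```text
t: 38.08
tool_pos: [0.5481, -0.0722, 0.2884]
orientation: [-1.21, 1.208, 1.208]
force: [0.5, 1.1, 0.4]
opening: 0.0562
```

```bash
python3 - <<'E'
from h import *
s=st(); c=snap('top'); cv2.imwrite('pics/t19.png',cv2.cvtColor(cv2.resize(c['frame'][110:260,140:340],None,fx=4,fy=4,interpolation=cv2.INTER_CUBIC),cv2.COLOR_RGB2BGR))
for ce,s_,m in cups(c): 
    print(ce.round(1),s_.tolist(),[onz(c,*ce,h)[:2].round(4).tolist() for h in (.056,)])
c=snap('scene'); cv2.imwrite('pics/s19.png',cv2.cvtColor(cv2.resize(c['frame'][110:260,210:410],None,fx=4,fy=4,interpolation=cv2.INTER_CUBIC),cv2.COLOR_RGB2BGR))
E
```

```text
t 38.08 p [ 0.5481 -0.0722  0.2884] F [0.5 1.1 0.4] op 0.0562
[218.9 134.3] [217, 129, 4, 11, 32] [[0.7048, 0.107]]
[311.5 178.5] [308, 175, 7, 7, 31] [[0.5839, -0.1541]]
[205.5 189. ] [194, 178, 24, 24, 455] [[0.5485, 0.1392]]
[172.8 224.5] [165, 221, 16, 8, 79] [[0.4483, 0.2266]]
```

View pics/t19.png

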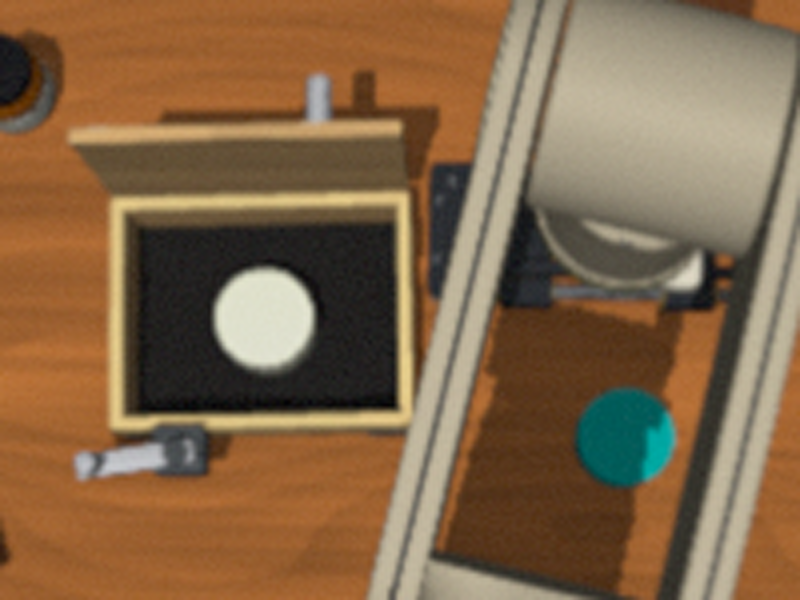

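View pics/s19.png

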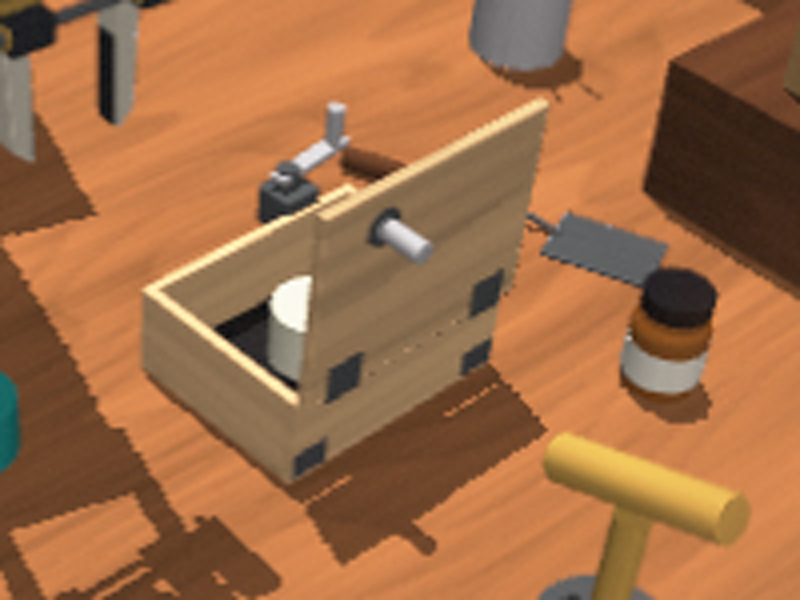

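The nest stands at zoom (265,318) as one cup, level, and the lid is upright. Now I'll grip the knob to shut it.

```bash
python3 - <<'E'
from h import *
plan([(.681,.0935,.29),(.681,.0935,.186)],91.2)
E
```

```text
[-0.22, -13.25, 16.75, -1.37, -0.05, 0.04]
[10.18, -13.24, 16.76, -1.37, -0.05, 0.04]
```

>>> jog_arm --pt "-1 -5 4 0 0 0 0.45" --pt "-1 -10 8 -1 0 0 0.45" --pt "-1 -13.2 13 -1.4 0 0 0.45" --pt "0 -13.2 16.8 -1.4 0 0 0.45" --pt "0 -13.2 16.8 -1.4 0 0 0.45"

```text
t: 38.8
tool_pos: [0.6798, 0.0981, 0.2865]
orientation: [-1.228, 1.198, 1.23]
force: [-0.3, -0.4, 0.3]
opening: 0.0512
```

```bash
python3 - <<'E'
from h import *
st();plan([(.681,.0935,.186)],91.2)
E
```

```text
t 38.8 p [0.6798 0.0981 0.2865] F [-0.3 -0.4  0.3] op 0.0512
[10.05, -0.12, -0.47, 0.29, -0.0, -0.1]
```

>>> jog_arm --pt "4 -0.1 -0.5 0 0 0 0.45" --pt "8 -0.1 -0.5 0 0 0 0.45" --pt "10 -0.1 -0.5 0 0 0 0.45" --pt "10 -0.1 -0.5 0 0 0 0.45" --pt "10 -0.1 -0.5 0 0 0 0.6" --squeeze 20

```text
t: 39.42
tool_pos: [0.6818, 0.0931, 0.1891]
orientation: [-1.229, 1.196, 1.227]
force: [-0.8, -0.5, 0.5]
opening: 0.0451
```

>>> jog_arm --pt "0 0 0 0 0 0 0.95" --pt "0 0 0 0 0 0 0.95" --pt "0 0 0 0 0 0 0.95" --pt "0 0 0 0 0 0 0.95"

```text
t: 39.92
tool_pos: [0.6825, 0.0964, 0.1905]
orientation: [-1.228, 1.19, 1.229]
force: [0.4, 11.1, 3.5]
opening: 0.0148
```

```bash
python3 - <<'E'
from h import *
s=st();snap('scene','s20.png'); lidplan([95,88,80,72,64,56,48,40,32],off=(-.0013,.002))
E
```

```text
t 39.92 p [0.6825 0.0964 0.1905] F [ 0.4 11.1  3.5] op 0.0148
[0.84, 0.66, -0.06, 0.39, 0.26, 0.23]
[0.38, 2.23, -0.05, 0.39, 0.26, 0.23]
[0.09, 4.09, -0.03, 0.39, 0.26, 0.23]
[0.06, 5.96, -0.02, 0.39, 0.26, 0.23]
[0.29, 7.82, -0.01, 0.39, 0.26, 0.23]
[0.78, 9.63, 0.0, 0.39, 0.26, 0.23]
[1.52, 11.35, 0.01, 0.39, 0.26, 0.23]
[2.49, 12.96, 0.02, 0.39, 0.26, 0.23]
[3.67, 14.41, 0.02, 0.39, 0.26, 0.23]
```

View pics/s20.png

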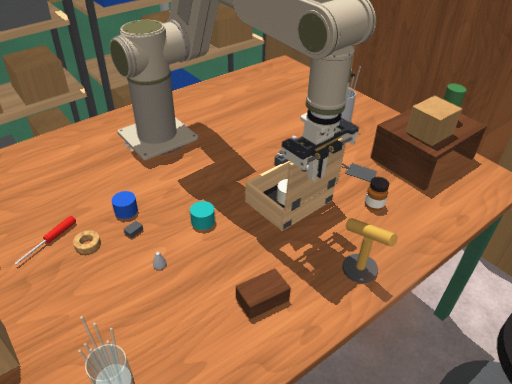

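>>> jog_arm --pt "0 1 0 0 0 0 0.95" --pt "-0.2 2.3 0 0 0 0 0.95" --pt "-0.5 4.1 0 0 0 0 0.95" --pt "-0.5 6 0 0 0 0 0.95" --pt "-0.3 7.8 0 0 0 0 0.95"

```text
t: 40.6
tool_pos: [0.6049, 0.0937, 0.1941]
orientation: [-1.23, 1.188, 1.226]
force: [3.9, -2.4, -4.2]
opening: 0.0153
```

```bash
python3 - <<'E'
from h import *
s=st(); lidplan([64,56,48,40,32,24],off=(-.0013,.004),dz=.006)
E
```

```text
t 40.6 p [0.6049 0.0937 0.1941] F [ 3.9 -2.4 -4.2] op 0.0153
[0.08, 0.05, 0.24, 0.38, 0.22, 0.39]
[0.57, 1.86, 0.25, 0.38, 0.22, 0.39]
[1.3, 3.59, 0.26, 0.38, 0.22, 0.39]
[2.26, 5.2, 0.27, 0.38, 0.22, 0.39]
[3.44, 6.66, 0.27, 0.38, 0.22, 0.39]
[4.81, 7.94, 0.28, 0.38, 0.22, 0.39]
```

>>> jog_arm --pt "0.5 1.8 0 0 0 0 0.95" --pt "1.2 3.6 0 0 0 0 0.95" --pt "2.2 5.2 0 0 0 0 0.95" --pt "3.4 6.6 0 0 0 0 0.95" --pt "4.8 7.9 0 0 0 0 0.95"

```text
t: 41.22
tool_pos: [0.527, 0.0907, 0.1464]
orientation: [-1.232, 1.187, 1.223]
force: [3.6, -4.7, 0.0]
opening: 0.0154
```

```bash
python3 - <<'E'
from h import *
s=st(); lidplan([24,16,8,0,-1],off=(-.0013,.002),dz=.006)
E
```

```text
t 41.23 p [0.527  0.0907 0.1464] F [ 3.6 -4.7  0. ] op 0.0154
[0.1, 0.11, 0.18, 0.36, 0.12, 0.56]
[1.63, 1.19, 0.19, 0.36, 0.12, 0.56]
[3.3, 2.05, 0.19, 0.36, 0.12, 0.56]
[5.07, 2.67, 0.19, 0.36, 0.12, 0.56]
[5.29, 2.73, 0.19, 0.36, 0.12, 0.56]
```

>>> jog_arm --pt "1.6 1.1 0.1 0 0 0 0.95" --pt "3.3 2 0.1 0 0 0 0.95" --pt "4.5 2.4 0.1 0 0 0 0.95" --pt "5.0 2.6 0.1 0 0 0 0.95" --pt "5.2 2.6 0.1 0 0 0 0.95"

```text
t: 41.85
tool_pos: [0.5039, 0.0898, 0.0981]
orientation: [-1.236, 1.185, 1.218]
force: [-5.9, -8.1, 23.3]
opening: 0.0159
```

>>> jog_arm --pt "0.1 0 0 0 0 0 0.95" --pt "0.15 0 0 0 0 0 0.95" --pt "0 0 0 0 0 0 0.7" --pt "0 0 0 0 0 0 0.4" --pt "0 0 0 0 0 0 0.4"

```text
t: 42.48
tool_pos: [0.5039, 0.0898, 0.098]
orientation: [-1.236, 1.185, 1.218]
force: [1.2, 0.1, -0.2]
opening: 0.041
```

>>> jog_arm --pt "-2 0 0 0 0 0 0.4" --pt "-6 0 0 0 0 0 0.4" --pt "-12 0 -4 0 0 0 0.4" --pt "-14 0 -10 0 0 0 0.4" --pt "-14 0 -14 0 0 0 0.5"

```text
t: 43.1
tool_pos: [0.5068, -0.052, 0.2411]
orientation: [-1.24, 1.182, 1.214]
force: [0.8, -0.2, -0.5]
opening: 0.0497
```

```bash
python3 - <<'E'
from h import *
s=st(); c=snap('scene'); cv2.imwrite('pics/s21.png',cv2.cvtColor(cv2.resize(c['frame'][110:260,210:410],None,fx=4,fy=4,interpolation=cv2.INTER_CUBIC),cv2.COLOR_RGB2BGR))
c=snap('top'); cv2.imwrite('pics/t21.png',cv2.cvtColor(cv2.resize(c['frame'][110:260,140:340],None,fx=4,fy=4,interpolation=cv2.INTER_CUBIC),cv2.COLOR_RGB2BGR))
E
```

```text
t 43.1 p [ 0.5068 -0.052   0.2411] F [ 0.8 -0.2 -0.5] op 0.0497
```

View pics/s21.png

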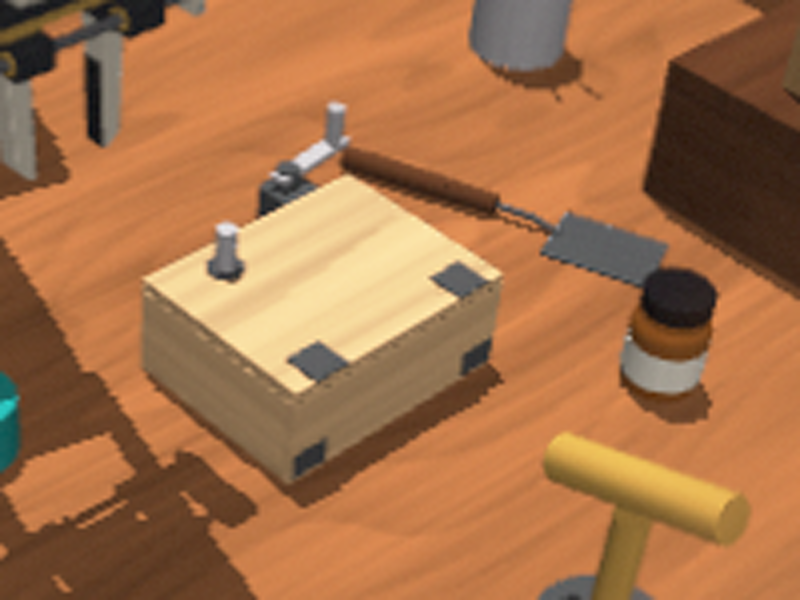

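View pics/t21.png

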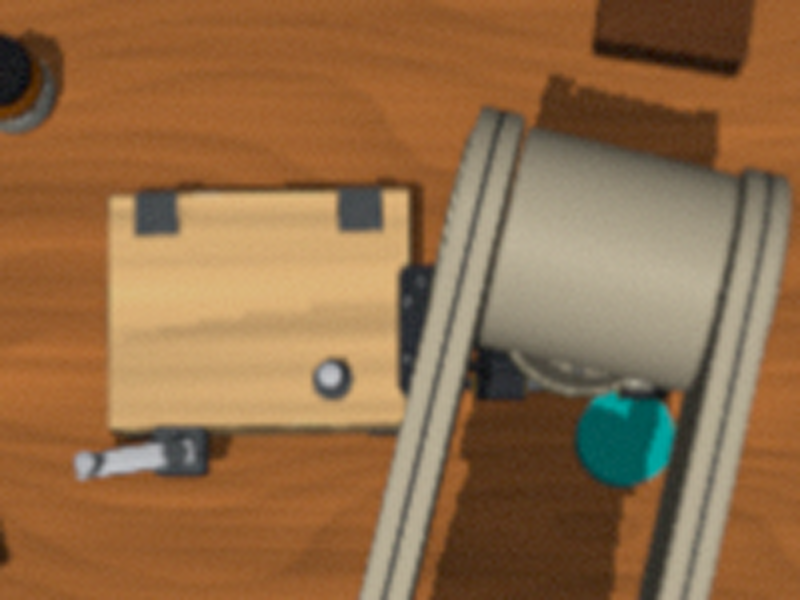

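The lid looks shut: the knob top is at (266.8,167.8), against (266.7,167.3) at the start. Now I'll find the latch post.

```bash
python3 - <<'E'
from h import *
c=snap('top'); p=onz(c,161.5,225.75,.1285); print(p); c=snap('scene'); print(onz(c,210+337/4,110+106/4,.1285))
plan([(.5,.0,.25),(.447,.2495,.19),(.447,.2495,.102)],91.2)
E
```

```text
[0.43971417 0.24432746 0.1285    ]
[0.44061378 0.25071155 0.1285    ]
[-1.23, 0.4, 5.08, 0.22, 0.01, 0.84]
[4.71, 5.16, 30.15, 0.22, 0.01, 0.84]
[13.51, 5.29, 30.15, 0.22, 0.01, 0.84]
```

>>> jog_arm --pt "-1 1 6 0 0 0.8 0.5" --pt "-1 2 12 0 0 0.8 0.45" --pt "0 3.5 18 0 0 0.8 0.45" --pt "2 5 24 0 0 0.8 0.45" --pt "4.5 5.6 30.1 0 0 0.8 0.45"

```text
t: 43.92
tool_pos: [0.4417, 0.2464, 0.194]
orientation: [-1.229, 1.195, 1.228]
force: [1.8, -0.3, 0.1]
opening: 0.0512
```

>>> jog_arm --pt "0 0 0 0 0 0 0.45" --pt "0 0 0 0 0 0 0.45"

```text
t: 44.18
tool_pos: [0.4406, 0.2473, 0.1935]
orientation: [-1.231, 1.195, 1.231]
force: [0.5, 0.7, 0.7]
opening: 0.0515
```

```bash
python3 - <<'E'
from h import *
st();snap('wrist','w22.png');plan([(.443,.249,.102)],91.2)
E
```

```text
t 44.17 p [0.4406 0.2473 0.1935] F [0.5 0.7 0.7] op 0.0515
[9.21, -0.16, 0.23, 0.4, 0.03, 0.07]
```

View pics/w22.png

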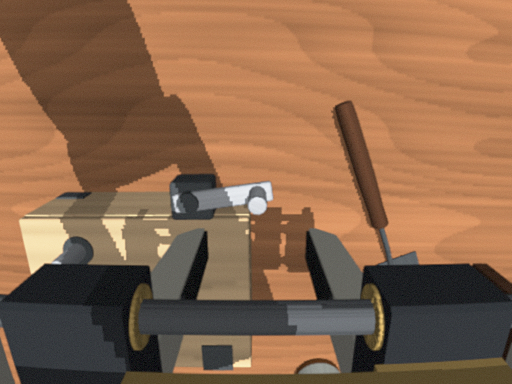

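The post top is at (257,203), midway between the fingers. Descend and grip.

```bash
python3 - <<'E'
from h import *
c=snap('wrist'); print(onz(c,257,203,.1285))
E
```

```text
[0.43970431 0.24636836 0.1285    ]
```

>>> jog_arm --pt "4 -0.1 0.2 0 0 0 0.45" --pt "7 -0.1 0.2 0 0 0 0.45" --pt "9 -0.1 0.2 0 0 0 0.45" --pt "9 -0.1 0.2 0 0 0 0.45" --pt "9 -0.1 0.2 0 0 0 0.45"

```text
t: 44.9
tool_pos: [0.4441, 0.2479, 0.1059]
orientation: [-1.228, 1.193, 1.226]
force: [0.3, 0.1, 1.0]
opening: 0.0512
```

>>> jog_arm --pt "0 0 0 0 0 0 0.8" --pt "0 0 0 0 0 0 0.95" --pt "0 0 0 0 0 0 0.95" --pt "0 0 0 0 0 0 0.95" --pt "0 0 0 0 0 0 0.95" --squeeze 10

```text
t: 45.52
tool_pos: [0.4441, 0.248, 0.106]
orientation: [-1.229, 1.193, 1.226]
force: [-0.6, 0.4, 1.2]
opening: 0.0133
```

```bash
python3 - <<'E'
from h import *
s=st(); piv=np.array(case(-.098,.055)); d=s['tool_pos'][:2]-piv; a0=np.degrees(np.arctan2(d[1],d[0])); r=np.hypot(*d); print(a0,r)
P=[]
for a in (85,75,65,55,45,35,25,15,8):
    a=np.radians(a); p=piv+.056*np.array([np.cos(a+cy),np.sin(a+cy)]); P.append((p[0],p[1],s['tool_pos'][2]))
plan(P)
E
```

```text
t 45.52 p [0.4441 0.248  0.106 ] F [-0.6  0.4  1.2] op 0.0133
98.18233913241156 0.054580725108918024
[0.0, -1.15, 0.16, 0.26, 0.09, 0.22]
[0.01, -2.11, -0.02, 0.26, 0.09, 0.22]
[0.01, -3.03, -0.36, 0.26, 0.09, 0.22]
[0.01, -3.87, -0.85, 0.26, 0.09, 0.22]
[0.02, -4.62, -1.48, 0.26, 0.09, 0.22]
[0.02, -5.24, -2.23, 0.26, 0.09, 0.22]
[0.02, -5.72, -3.08, 0.26, 0.09, 0.22]
[0.02, -6.05, -4.0, 0.26, 0.09, 0.22]
[0.02, -6.19, -4.67, 0.26, 0.09, 0.22]
```

>>> jog_arm --pt "0 -1.1 0.1 0 0 0 0.95" --pt "0 -2.1 0 0 0 0 0.95" --pt "0 -3 -0.4 0 0 0 0.95" --pt "0 -3.9 -0.9 0 0 0 0.95" --pt "0 -4.6 -1.5 0 0 0 0.95"

```text
t: 46.15
tool_pos: [0.4931, 0.2368, 0.1066]
orientation: [-1.227, 1.185, 1.225]
force: [9.0, 15.2, -8.5]
opening: 0.0139
```

```bash
python3 - <<'E'
from h import *
s=st(); piv=np.array(case(-.098,.055)); P=[]
for a in (35,25,15,6):
    a=np.radians(a); p=piv+.056*np.array([np.cos(a+cy),np.sin(a+cy)]); P.append((p[0],p[1],s['tool_pos'][2]))
plan(P)
E
```

```text
t 46.15 p [0.4931 0.2368 0.1066] F [ 9.  15.2 -8.5] op 0.0139
[-0.0, -0.37, -0.99, 0.26, 0.41, 0.49]
[-0.01, -0.86, -1.83, 0.26, 0.41, 0.49]
[-0.01, -1.18, -2.75, 0.26, 0.41, 0.49]
[-0.01, -1.34, -3.62, 0.26, 0.41, 0.49]
```

```bash
python3 - <<'E'
from h import *
s=st(); print(s['wrist_torque']); c=snap('scene'); cv2.imwrite('pics/s23.png',cv2.cvtColor(cv2.resize(c['frame'][90:240,210:410],None,fx=4,fy=4,interpolation=cv2.INTER_CUBIC),cv2.COLOR_RGB2BGR)); snap('wrist','w23.png')
E
```

```text
t 46.15 p [0.4931 0.2368 0.1066] F [ 9.  15.2 -8.5] op 0.0139
[ 2.63615474 -1.58152175 -0.17232377]
```

View pics/s23.png

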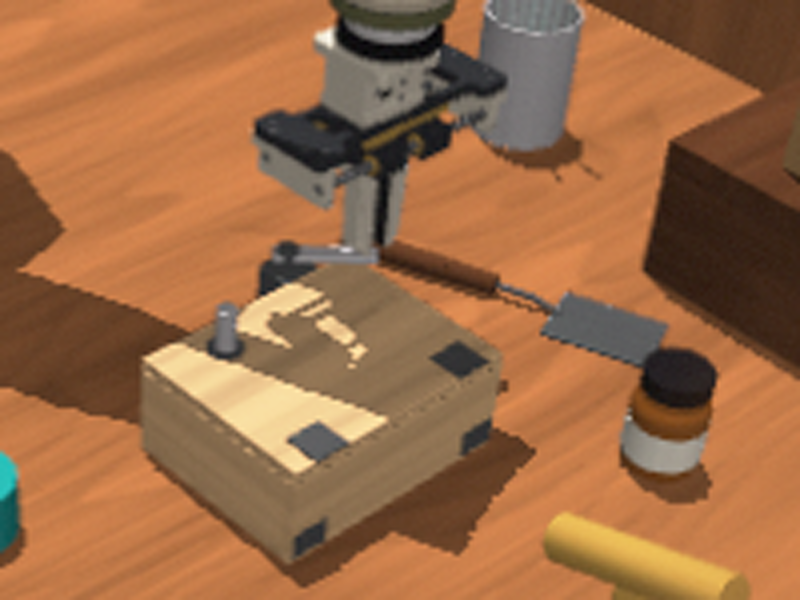

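View pics/w23.png

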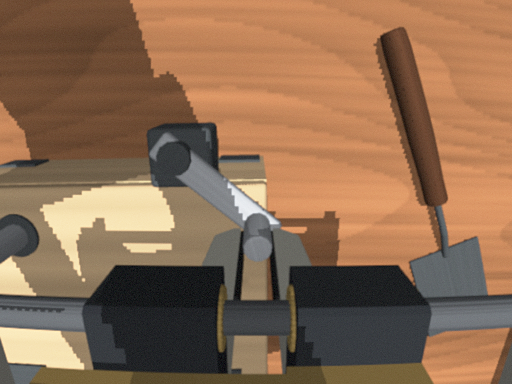

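The arm is sweeping over the lid at about 45°. The force is mostly radial, from a small error in my pivot estimate, so I'll continue on a slightly larger radius.

```bash
python3 - <<'E'
from h import *
s=st(); piv=np.array(case(-.098,.055))+[.003,.003]; P=[]
for a in (42,35,25,15,6):
    a=np.radians(a); p=piv+.058*np.array([np.cos(a+cy),np.sin(a+cy)]); P.append((p[0],p[1],s['tool_pos'][2]))
plan(P)
E
```

```text
t 46.25 p [0.4938 0.2363 0.1067] F [10.  13.5 -9. ] op 0.0134
[0.0, -0.33, 0.02, 0.23, 0.39, 0.55]
[0.0, -0.77, -0.53, 0.23, 0.39, 0.55]
[0.0, -1.27, -1.41, 0.23, 0.39, 0.55]
[-0.0, -1.62, -2.36, 0.23, 0.39, 0.55]
[-0.0, -1.78, -3.26, 0.23, 0.39, 0.55]
```

>>> jog_arm --pt "0 -0.3 0 0 0 0 0.95" --pt "0 -0.75 -0.5 0 0 0 0.95" --pt "0 -1.2 -1.3 0 0 0 0.95"

```text
t: 46.62
tool_pos: [0.5077, 0.2242, 0.1066]
orientation: [-1.227, 1.182, 1.223]
force: [7.4, 7.8, -9.5]
opening: 0.0117
```

```bash
python3 - <<'E'
from h import *
s=st(); c=snap('wrist','w24.png')
E
```

```text
t 46.62 p [0.5077 0.2242 0.1066] F [ 7.4  7.8 -9.5] op 0.0117
```

View pics/w24.png

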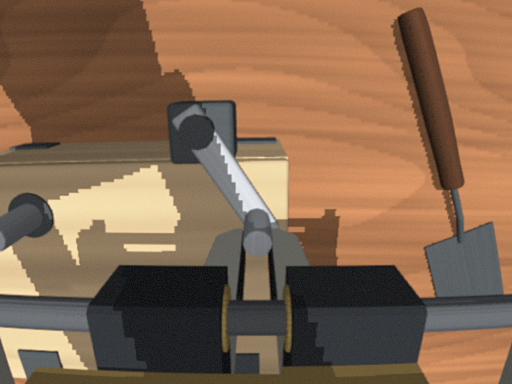

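The post has slid toward the pad edge (opening 11.7 mm), so I'll re-grip centred.

>>> jog_arm --pt "0 0 0 0 0 0 0.7" --pt "0 0.3 0 0 0 0 0.7" --pt "0 0.6 0 0 0 0 0.7" --pt "0.2 0.6 0 0 0 0 0.7" --pt "0.2 0.6 0 0 0 0 0.7"

```text
t: 47.3
tool_pos: [0.5024, 0.2231, 0.1044]
orientation: [-1.227, 1.182, 1.222]
force: [-0.3, -0.9, 0.0]
opening: 0.0281
```

>>> jog_arm --pt "0 0 0 0 0 0 0.95" --pt "0 0 0 0 0 0 0.95" --pt "0 0 0 0 0 0 0.95"

```text
t: 47.68
tool_pos: [0.5024, 0.2232, 0.1045]
orientation: [-1.227, 1.181, 1.222]
force: [-0.7, -0.4, 0.2]
opening: 0.0137
```

```bash
python3 - <<'E'
from h import *
s=st(); c=snap('wrist','w25.png')
E
```

```text
t 47.67 p [0.5024 0.2232 0.1045] F [-0.7 -0.4  0.2] op 0.0137
```

View pics/w25.png

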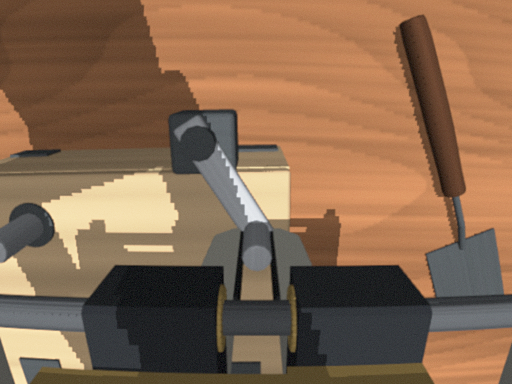

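>>> jog_arm --pt "0 -0.25 -0.5 0 0 0 0.95" --pt "0 -0.45 -1 0 0 0 0.95" --pt "0 -0.6 -1.5 0 0 0 0.95" --pt "0 -0.7 -2 0 0 0 0.95" --pt "0 -0.7 -2.3 0 0 0 0.95"

```text
t: 48.35
tool_pos: [0.5108, 0.2001, 0.1047]
orientation: [-1.228, 1.18, 1.221]
force: [4.1, 2.5, -2.4]
opening: 0.0136
```

>>> jog_arm --pt "0 0 0 0 0 0 0.8" --pt "0 0 0 0 0 0 0.5" --pt "0 0 0 0 0 0 0.4" --pt "0 0 0 0 0 0 0.4" --pt "-5 0 0 0 0 0 0.4"

```text
t: 48.98
tool_pos: [0.5066, 0.1987, 0.1505]
orientation: [-1.225, 1.189, 1.226]
force: [0.4, -0.4, -0.2]
opening: 0.0534
```

>>> jog_arm --pt "-6 0 0 0 0 0 0.4" --pt "-9 0 3 0 0 0 0.4" --pt "-12 4 6 0 0 0 0.3" --pt "-12 8 10 0 0 0 0.3" --pt "-12 11 14 0 0 0 0.3"

```text
t: 49.6
tool_pos: [0.3913, 0.3363, 0.2716]
orientation: [-1.225, 1.187, 1.226]
force: [0.5, 0.6, -0.1]
opening: 0.0652
```

```bash
python3 - <<'E'
from h import *
s=st(); c=snap('scene'); cv2.imwrite('pics/s26.png',cv2.cvtColor(cv2.resize(c['frame'][110:310,80:400],None,fx=2.5,fy=2.5,interpolation=cv2.INTER_CUBIC),cv2.COLOR_RGB2BGR))
c=snap('top','t26.png'); cv2.imwrite('pics/t26z.png',cv2.cvtColor(cv2.resize(c['frame'][140:250,150:260],None,fx=5,fy=5),cv2.COLOR_RGB2BGR))
E
```

```text
t 49.6 p [0.3913 0.3363 0.2716] F [ 0.5  0.6 -0.1] op 0.0652
```

View pics/s26.png

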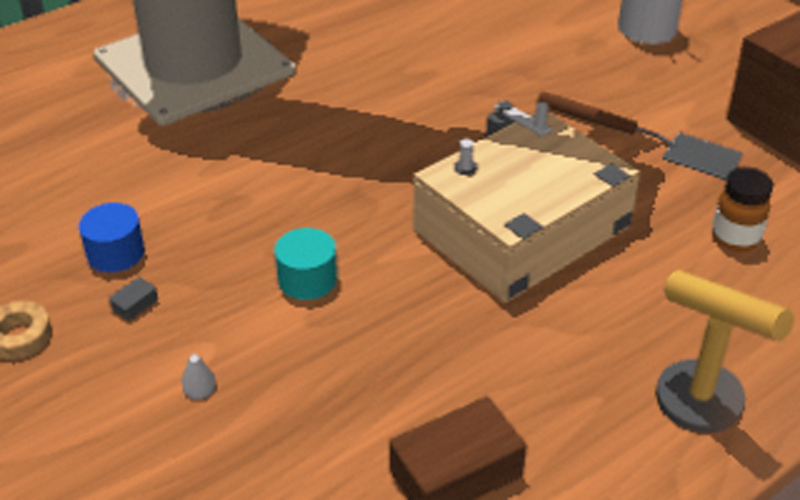

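View pics/t26.png

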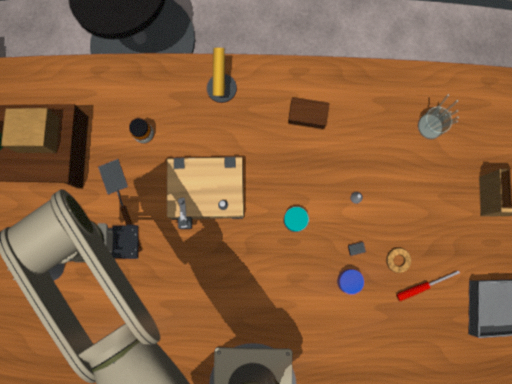

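View pics/t26z.png

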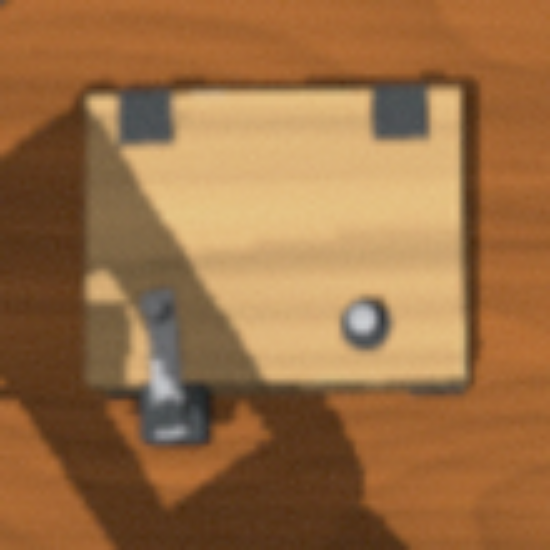

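The latch lies across the lid in almost the same place as at the start (post at zoom (158,305)), the lid is shut, and the other things are where they were. I'll let the arm settle and hand in.

>>> jog_arm --pt "0 0 0 0 0 0 0.3" --pt "0 0 0 0 0 0 0.3" --pt "0 0 0 0 0 0 0.3"

```text
t: 50.08
tool_pos: [0.3904, 0.3375, 0.271]
orientation: [-1.226, 1.187, 1.23]
force: [-0.3, -0.1, -0.3]
opening: 0.065
```

```bash
python3 - <<'E'
from h import *
s=st(); print(abs(s['dq']).max()); print(ticket.close_job())
E
```

```text
t 50.08 p [0.3904 0.3375 0.271 ] F [-0.3 -0.1 -0.3] op 0.065
0.0021976817814746627
the job is handed in; nothing more can be done
None
```

The crucibles are put away and the job is handed in at about 50 s; it reported no verdict. I swung the latch free, opened the lid to about 95°, and nested all four crucibles (cup1 to cup4) mouth down on the case floor. Then I shut the lid and swung the latch back across it.

**Last checks**
- **Nest:** before shutting the lid, both views showed a single level cup. Each larger cup went over the smaller one without contact force and landed at the expected floor height. I could not check inside after shutting.
- **Lid and latch:** the knob was within about half a pixel of where it started, and the latch arm is at roughly its starting angle, about 0.1 rad.
- **Bystanders:** none had visibly moved, and no cup was seen to be knocked aside.
- **Robot:** clear of everything and still at hand-in.

**Disagreements and trouble on the way**
- **Camera offset:** the wrist camera put the held cup2 about 4 mm off centre, while the top view said about 1 mm. I placed cup2 between the two. The top view after placing agreed with its own figure, so I used it for cup3 and cup4.
- **Latch grip:** closing the latch, the post slid toward the edge of the finger pads, with side forces up to about 15 N. I re-gripped once and finished with about 4 N.

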